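# Release the ratchet clamp and put its toothed bar away

## Robot

A 7-joint arm with a two-finger parallel gripper is mounted at the origin on the work surface. World frame = base frame: x ahead of the robot, y to its left, z up, the work surface at z = 0. Lengths are in m, angles in rad, forces in N, time in s.
With the tool pointing down it reaches from about 0.4 to 0.9 m from the base axis. Payload 5.5 kg.
Tool frame: the origin (TCP) lies at the very end of the fingers, on their centre line; the grasp point (between the pads) lies 19 mm behind it; z points along the fingers, y is the direction in which the jaws open and shut (so a half turn about z gives the same grasp; the last joint's range is limited). The gripper opens to 92 mm and grips with 3 to 60 N. Pads are 19 mm wide; open, the fingers measure 130 mm over their backs; the gripper's body (75 mm by 190 mm) begins 47 mm behind the grasp point.
Start: joints at [1.549, 0.501, -0.427, 1.55, 0.221, 1.138, -0.21], TCP at [0.183, -0.624, 0.227] pointing down, gripper open.
Joint ranges: [-2.88, 2.88], [-0.31, 2.03], [-1.54, 1.56], [0.2, 2.42], [-1.41, 4.55], [0.19, 2.02], [-2.57, 2.57]. Speed limits (rad/s): [2.57, 2.57, 3.14, 3.14, 3.14, 3.14, 3.14].

## Interface

Orientations are given as a unit quaternion [w, x, y, z].
In Python, from bench import get_obs, read_camera, get_calibration, job_done gives the robot as it stands. The module is installed in compiled form; this text tells all that it offers.
- The arm moves only by the tool step_arm, never from a script. Its argument "steps" is a list of rows, each a list of 7 numbers: the shift along the tool's x, y, z in m, then the turn, a rotation vector about the tool's x, y, z in rad, then the closure, from 0 (fully open) to 1 (shut). A call has 1 to 5 rows; each row is the pose to reach, as a shift and turn from the pose commanded when the call began, along the tool's axes at that moment; what a row does not reach only later rows make up. A row lasts 1/12 s, in which the tool goes at most 41.7 mm and 7.16 degrees, less where a joint would pass 70% of its speed; a pose out of reach is approached as far as the arm can. A call with a gripper value outside its range is refused whole. The fingers move at their own pace and stop on an object; "squeeze" is the grip in N (left out, the last holds). Time passes only in rows, so rows that repeat a pose let the fingers close. It gives the time, the measured TCP pose, the force and the opening at its end, in the units of the state.
- get_obs(): the state, without advancing time (a new reading comes with each control period).
- read_camera(name): name is "scene" or "side" or "wrist"; returns the picture (480x640x3 uint8, red, green, blue); there is no depth.
- get_calibration(name): a dict with "camera_matrix" (3x3 intrinsics, pixels), "R" (3x3) and "t" (3): a world point X has camera coordinates R X + t; the wrist camera has in their place "hand_eye" (4x4, takes a point from camera to tool coordinates, whose origin is the TCP and whose axes are the flange's). Camera axes: x right, y down, z forward; pixel columns grow to the right and rows downward; lengths in m; the calibration is good to about 2 mm. A picture is of the moment at which its call begins: read the wrist's pose just before it. get_calibration takes no time and is no camera call.
- job_done(): hands the job in, once; it reports no verdict.
The state is a dict: "t": time; "joint_positions": joint angles; "dq": joint speeds; "joint_efforts": joint torques, N m; "tcp_pos": TCP position; "tool_rot": TCP orientation; "force": force on the tool from outside, world axes, zero at the start; "moment": the same for the moment, N m; "gripper_width": opening from 0.0 (shut) to 1.0 (fully open).
Only numpy, scipy, OpenCV 4.12 (cv2) and the standard library are available. Lean on these libraries where they do the work, as an engineer would, in place of code of your own. Each camera call takes 0.05 s, during which the arm holds its last target.

## Task

Free the toothed bar from the ratchet clamp: push the thumb tab over so that the pawl lifts well clear of the teeth and stays up, let go of it, then draw the bar all the way out by its T-handle, lay it flat on the cork mat and let go. Then take it again by its toothed part and put it in the bamboo box, lying flat on the box floor with the T-handle under the half-lid and nothing sticking out of the box's open end. Leave the other things on the table where they are.

Things in the scene. Friction and masses are not known exactly. Their poses are not given: they have to be found in the camera images.
- clamp: Grey ratchet clamp, fixed. Origin: centre of its base's underside (base 120 x 90 x 14 mm), z up, +x along the bar channel to the exit. Body x -50 to +50 mm, 52 mm wide, 44 mm high, hinge lugs to 58 mm. Channel 28 mm wide, 23 mm high, floor at 14 mm, roofed from x = -28 to +50 mm: the bar leaves only lengthwise, to +x. Pawl hinge axis along y at x = -5, z = 50 mm.
- pawl (a joint): Hinge of the steel pawl, rad. 0: its tooth is down 5 mm between the bar's teeth and blocks withdrawal; grows as it lifts (thumb tab's top swings towards the clamp's +x); stop at 1.1. Above 0.4 it is well clear. Stiff (0.06 N m): stays where it is left. The pawl reaches 38 mm from the hinge towards the clamp's -x.
- pawl_tab (a point): Top of the pawl's upright thumb tab, 50 mm above the hinge axis. The tab is a plate 8 mm thick along the clamp's x, 24 mm wide along y, standing straight up from the hinge when the joint is 0 (its top then 100 mm above the table).
- bar: Aluminium toothed bar, 200 mm long, 126 to 252 g, teeth up. Origin: centre of its underside, +x along it to the T-handle. 24 mm wide, 14 mm high, square teeth to 20 mm high from x = -90 to +36 mm. Handle: cross-piece x = +86 to +100 mm, 60 mm across y, 36 mm high; the plain 14 mm high stem meets its middle. Starts on the channel floor, origin 20 mm from the clamp's towards the exit: 130 mm of pull frees it.
- bar_handle (a point): Centre of the T-handle's cross-piece, 93 mm from the bar's origin along +x, 18 mm above its underside.
- bar_tail (a point): Middle of the bar's other, toothed end: 100 mm from the origin along -x, 7 mm above the underside.
- mat: Cork mat, fixed, 210 mm (its x) x 120 mm (its y), 4 mm thick; origin at the centre of its underside.
- box: Fixed bamboo pencil box; origin on the underside below the middle of the inside. Inside x -120 mm (open end, no wall) to +120 mm (end wall), 96 mm wide (y), floor 6 mm above the table; side walls 6 mm thick, 30 mm high. Fixed half-lid over x = +40 to +130 mm: underside 63, top 69 mm above the table. The bar goes in from the open end along +x, handle first.
- mug: Bystander, to be left alone: terracotta-brown stoneware mug, 82 mm wide, 95 mm high, standing; origin at the centre of its underside.
- dispenser: Bystander, to be left alone: chrome push-button lead dispenser, 48 mm wide, 100 mm high, standing; origin at the centre of its underside.
- barrel: Bystander, to be left alone: burgundy metal pencil barrel, 140 mm long, 14 mm thick, lying along its x; origin at the centre of its underside.
- sleeve: Bystander, to be left alone: frosted white grip sleeve, tube 28 mm wide, 65 mm high, standing; origin at the centre of its underside.
- clutch_ring: Bystander, to be left alone: brass clutch ring, 44 mm wide, 18 mm high, lying flat; origin at the centre of its underside.
- rest: Bystander, to be left alone: bamboo chopstick rest, 70 x 22 x 16 mm; origin at the centre of its underside.
There are look-alikes about, which are no part of the job. There is more than one size of the bar; the one meant has the size given above. Leave any yellow look-alike of the clamp alone.

How it is judged:
By the outcome, as a careful person would: the job done as asked, in the order asked, and still so for the second after the job is handed in, with the robot touching nothing.
It also fails if it takes over 72 s, if anything falls off the work surface, if the arm or the gripper's body presses on something with over 40 N, if the wrist force passes 120 N, or if a joint passes its speed limit or range.

## Working session

There is one attempt and no reset: what is moved stays moved. The work goes in short steps, Python scripts to look and compute and a tool call to move; the robot and the scene stay as the last step left them, time stands still between calls to the robot, and variables do not carry over. Pictures are saved under pics/ and viewed, and the job is handed in when it is done.

Besides the shell and the picture viewer there is one more tool, called after "Call:" by a JSON object that holds its "op" and its "data", one argument or row to a line. step_arm: Moves the arm, as the interface text tells. Its arguments: {"type":"object","properties":{"steps":{"type":"array","items":{"type":"array","items":{"type":"number"}}},"squeeze":{"type":"number"}},"required":["steps"]}

```bash
mkdir -p pics
python3 - <<'E'
from bench import *
import cv2, numpy as np
o=get_obs(); print(o)
for n in ["scene","side","wrist"]:
    im=read_camera(n); cv2.imwrite(f"pics/{n}0.png",im[:,:,::-1])
    c=get_calibration(n); print(n,{k:np.round(v,4).tolist() for k,v in c.items()})
E
```

```text
{'t': 0.0, 'joint_positions': array([ 1.54918935,  0.50190019, -0.42680417,  1.55141972,  0.22079726,
        1.13826786, -0.21032555]), 'dq': array([ 0.00040392, -0.00035883, -0.00061725, -0.0003814 ,  0.0004783 ,
       -0.00083723, -0.00106139]), 'joint_efforts': array([-5.60974422e-04, -5.66586077e+01, -5.81630722e+00, -2.79106039e+01,
       -6.83854194e-02,  3.07826337e-02,  2.01201215e-04]), 'tcp_pos': array([ 0.18241048, -0.62317089,  0.22565926]), 'tool_rot': array([-9.65020662e-04,  9.89874903e-01,  1.41939204e-01, -8.87253079e-05]), 'force': array([ 0.22081738,  0.52018016, -0.01137868]), 'moment': array([ 0.03007599,  0.00110559, -0.0629192 ]), 'gripper_width': 1.0025441518413207}
scene {'camera_matrix': [[482.4879, 0.0, 326.9397], [0.0, 482.4879, 247.0185], [0.0, 0.0, 1.0]], 'R': [[0.2634, 0.9647, 0.0062], [0.5949, -0.1573, -0.7883], [-0.7595, 0.2113, -0.6153]], 't': [-0.1604, -0.2116, 1.3906]}
side {'camera_matrix': [[547.7957, 0.0, 315.8997], [0.0, 547.7957, 241.5862], [0.0, 0.0, 1.0]], 'R': [[-0.9302, -0.3669, 0.0033], [-0.1931, 0.4818, -0.8548], [0.312, -0.7958, -0.519]], 't': [0.48, 0.1437, 1.0165]}
wrist {'camera_matrix': [[415.661, 0.0, 319.8109], [0.0, 415.661, 240.1224], [0.0, 0.0, 1.0]], 'hand_eye': [[-0.0004, -0.9658, -0.2592, 0.0676], [1.0, -0.0004, -0.0001, -0.0], [-0.0, -0.2592, 0.9658, -0.1578], [0.0, 0.0, 0.0, 1.0]]}
```

View pics/scene0.png

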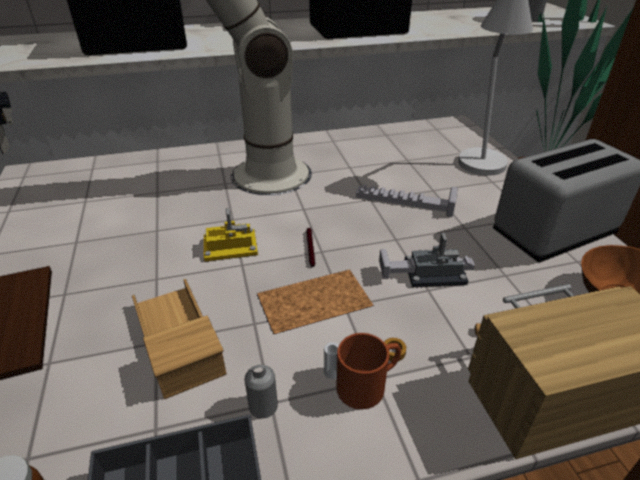

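View pics/side0.png

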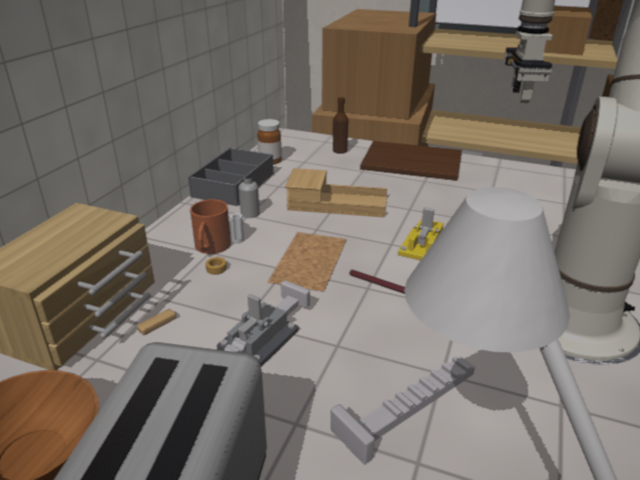

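View pics/wrist0.png

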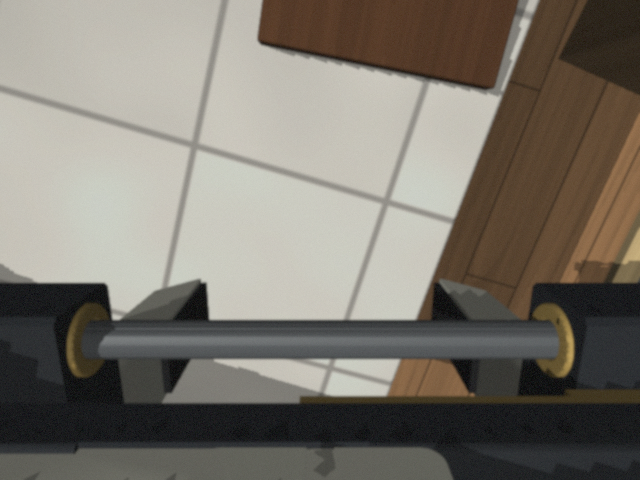

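Scene: the grey clamp is at about (440,265), with the bar's T-handle at (385,262). The yellow clamp look-alike is at (230,240) and a loose larger bar at (405,200). The mat is at (315,300) and the box at (180,335), with its open end up-left. I'll take close crops and then measure.

```bash
cat > h.py <<'E'
import numpy as np, cv2
from bench import *
from scipy.spatial.transform import Rotation as Rn
def cal(n,obs=None):
    c=get_calibration(n); K=np.array(c["camera_matrix"])
    if n!="wrist": return K,np.array(c["R"]),np.array(c["t"])
    H=np.array(c["hand_eye"]); T=np.eye(4); q=obs["tool_rot"]
    T[:3,:3]=Rn.from_quat([q[1],q[2],q[3],q[0]]).as_matrix(); T[:3,3]=obs["tcp_pos"]
    W=np.linalg.inv(T@H); return K,W[:3,:3],W[:3,3]
def ray(c,uv):
    K,R,t=c; d=R.T@np.linalg.solve(K,np.array([uv[0],uv[1],1.])); return -R.T@t,d
def onz(c,uv,z):
    o,d=ray(c,uv); return o+d*(z-o[2])/d[2]
def proj(c,X):
    K,R,t=c; p=K@(R@np.asarray(X,float)+t); return p[:2]/p[2]
def tri(c1,u1,c2,u2):
    o1,d1=ray(c1,u1);o2,d2=ray(c2,u2); d1/=np.linalg.norm(d1);d2/=np.linalg.norm(d2)
    s=np.linalg.lstsq(np.c_[d1,-d2],o2-o1,rcond=None)[0]
    a,b=o1+s[0]*d1,o2+s[1]*d2; return (a+b)/2,np.linalg.norm(a-b)
E
python3 - <<'E'
import cv2,numpy as np
s=cv2.imread("pics/scene0.png");d=cv2.imread("pics/side0.png")
def crop(im,x0,y0,x1,y1,f,n):
    cv2.imwrite(f"pics/{n}.png",cv2.resize(im[y0:y1,x0:x1],None,fx=f,fy=f,interpolation=cv2.INTER_CUBIC))
crop(s,370,225,490,300,6.5,"c1"); crop(d,205,275,325,365,6.5,"c2")
crop(s,120,270,240,400,4.5,"c3"); crop(d,270,150,400,230,6,"c4")
E
```

```text
(no output)
```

View pics/c1.png

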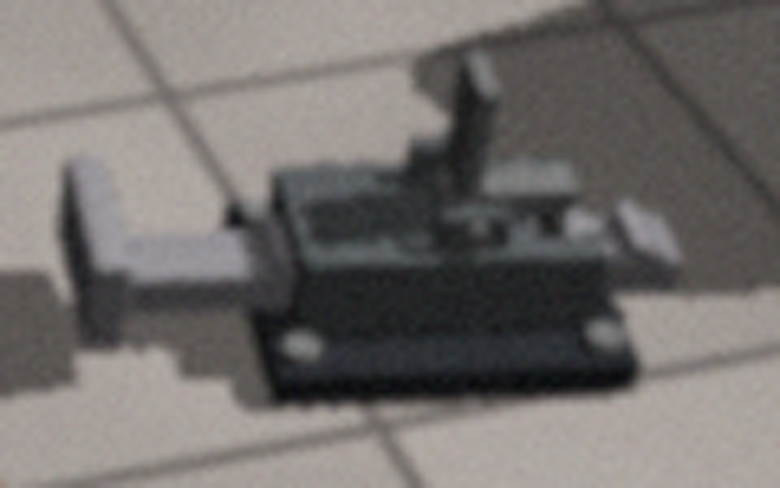

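View pics/c2.png

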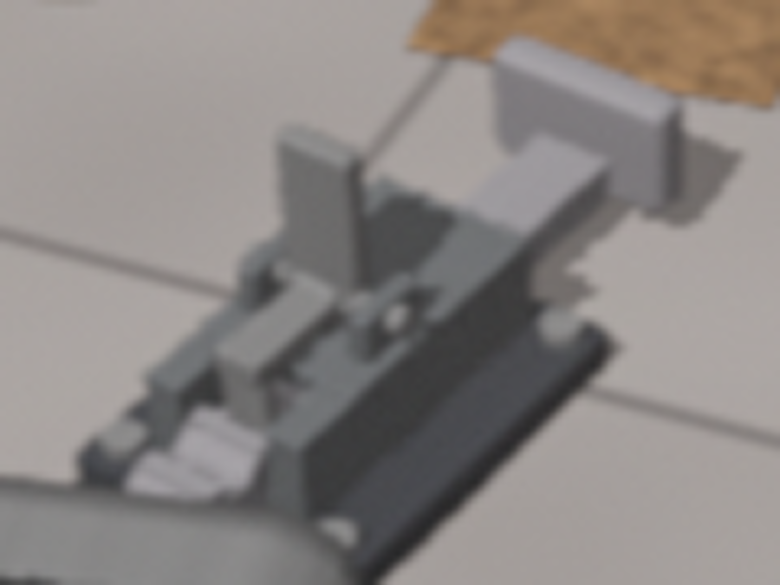

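View pics/c3.png

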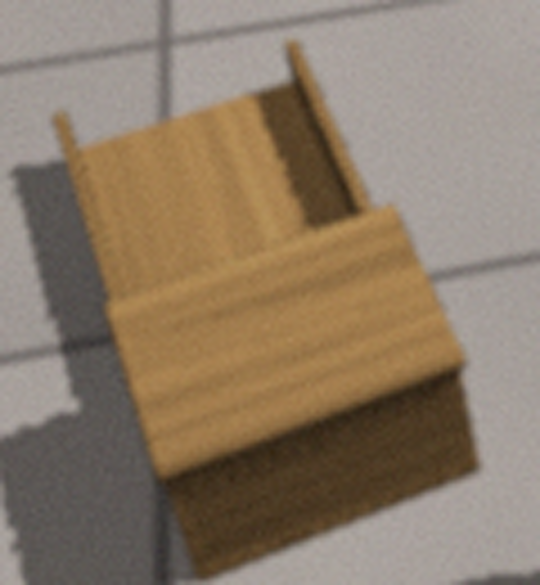

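View pics/c4.png

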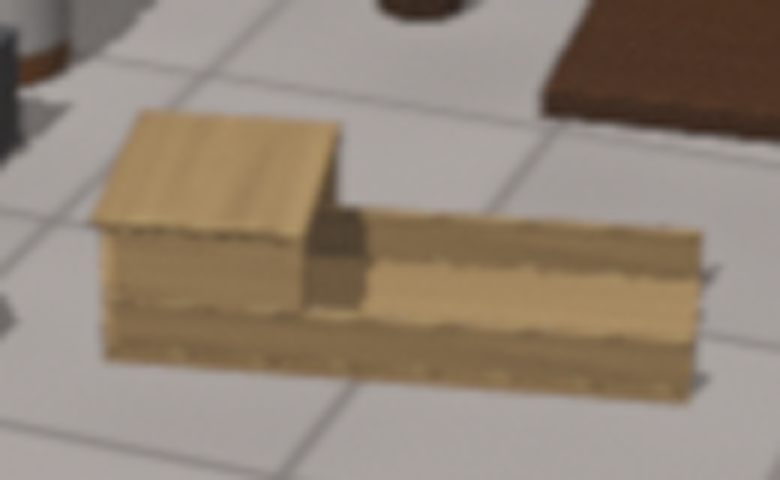

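```bash
cat > fit.py <<'E'
from h import *
from scipy.optimize import least_squares
C={n:cal(n) for n in("scene","side")}
def fit(pts,x0):
    def W(p,X):
        c,s=np.cos(p[2]),np.sin(p[2]);return [p[0]+c*X[0]-s*X[1],p[1]+s*X[0]+c*X[1],X[2]]
    f=lambda p:np.concatenate([proj(C[n],W(p,np.array(X)/1000))-uv for n,X,uv in pts])
    r=least_squares(f,x0,loss="soft_l1"); return r.x,r.fun.reshape(-1,2)
E
python3 - <<'E'
from fit import *
S=lambda x,y:np.array([370+x/6.5,225+y/6.5]); D=lambda x,y:np.array([205+x/6.5,275+y/6.5])
cl=[("scene",(60,45,0),S(272,402)),("scene",(-60,45,0),S(635,385)),("scene",(50,26,44),S(300,265)),("scene",(50,-26,44),S(275,172)),("scene",(-50,26,44),S(608,258)),
("scene",(-5,0,100),S(478,72)),("side",(-5,0,100),D(325,142)),("side",(-50,-26,44),D(300,437)),("side",(113,-30,50),D(675,105)),("side",(113,30,50),D(508,45)),("scene",(113,-30,50),S(80,162)),("scene",(113,30,50),S(103,278))]
p,r=fit(cl,[.6,.3,-1.5]);print("clamp",p,np.degrees(p[2]));print(np.round(r,1).tolist())
S=lambda x,y:np.array([120+x/4.5,270+y/4.5]); D=lambda x,y:np.array([270+x/6,150+y/6])
bx=[("scene",(40,-54,69),S(108,305)),("scene",(40,54,69),S(395,208)),("scene",(130,54,69),S(465,365)),("scene",(130,-54,69),S(163,475)),("scene",(126,54,0),S(478,468)),("scene",(126,-54,0),S(205,578)),("scene",(-120,-51,30),S(60,115)),("scene",(-120,51,30),S(293,45)),
("side",(130,54,69),D(95,220)),("side",(40,54,69),D(303,240)),("side",(40,-54,69),D(340,122)),("side",(130,-54,69),D(138,110)),("side",(-120,54,0),D(690,402)),("side",(126,54,0),D(105,358))]
p,r=fit(bx,[.7,-.3,0]);print("box",p,np.degrees(p[2]));print(np.round(r,1).tolist())
for n in C:
    im=cv2.imread(f"pics/{n}0.png");h=cv2.cvtColor(im,cv2.COLOR_BGR2HSV)
    m=cv2.inRange(h,(5,100,60),(20,255,255))
    k=np.zeros_like(m); b=(245,265,380,335) if n=="scene" else (265,228,350,295)
    k[b[1]:b[3],b[0]:b[2]]=255
    cs,_=cv2.findContours(m&k,cv2.RETR_EXTERNAL,cv2.CHAIN_APPROX_NONE);c=max(cs,key=cv2.contourArea)
    q=cv2.approxPolyDP(c,6,True)[:,0];P=[onz(C[n],u,.004)[:2] for u in q];print(n,q.tolist(),np.round(P,3).tolist(),np.mean(P,0))
    for a,b in((0,1),(1,2)): print(np.linalg.norm(P[a]-P[b]),np.degrees(np.arctan2(*(P[b]-P[a])[::-1])))
for n,u in [("mug",(362,398)),("disp",(262,412)),("sleeve",(331,374)),("ring",(396,350)),("barrel",(311,248)),("cup_top_mug",(362,350))]:
    print(n,onz(C["scene"],u,0)[:2])
E
```

```text
clamp [ 0.51830532  0.26769733 -1.774084  ] -101.64752580477204
[[-0.6, 0.2], [-0.4, 0.7], [0.4, -0.7], [-0.8, -1.8], [0.3, -1.3], [0.1, -0.9], [-1.0, -1.5], [-0.1, -0.2], [-0.2, -0.8], [-0.9, -2.0], [0.3, -2.6], [1.2, -2.6]]
box [ 0.5633711  -0.27749099  0.22571093] 12.932283862259583
[[0.3, -1.8], [-1.0, -1.9], [-0.2, -1.7], [0.2, -0.7], [1.2, 0.0], [-0.8, 0.8], [-0.1, -1.4], [-0.4, -1.9], [-1.9, -2.2], [-0.3, -3.0], [-0.6, -1.1], [-0.9, -1.3], [-0.9, -0.3], [-1.3, -0.2]]
scene [[371, 302], [349, 270], [258, 293], [274, 333]] [[0.574, 0.102], [0.469, 0.088], [0.49, -0.114], [0.606, -0.102]] [ 0.53455032 -0.00668578]
0.10671343069185027 -172.7720410821721
0.20364305274363864 -84.0226177318721
side [[298, 233], [269, 281], [322, 290], [344, 240]] [[0.598, -0.093], [0.577, 0.106], [0.466, 0.094], [0.488, -0.103]] [0.53193031 0.0009579 ]
0.1999678271577665 96.0402722608073
0.11130930472472937 -174.21517337193333
mug [0.78050156 0.01352233]
disp [ 0.76353131 -0.15082041]
sleeve [ 0.72057074 -0.02311199]
ring [0.69999533 0.10596193]
barrel [0.36692415 0.02785288]
cup_top_mug [0.68393875 0.04592771]
```

```bash
cat >> h.py <<'E'
def go(pos,yaw,obs=None):
    "shift in tool axes and rotvec to reach pos with tool x at world yaw (deg), tool z down"
    o=obs or get_obs(); q=o["tool_rot"]; R=Rn.from_quat([q[1],q[2],q[3],q[0]])
    y=np.radians(yaw); T=Rn.from_matrix(np.array([[np.cos(y),np.sin(y),0],[np.sin(y),-np.cos(y),0],[0,0,-1]]))
    sh=R.inv().apply(np.asarray(pos)-o["tcp_pos"]); rv=(R.inv()*T).as_rotvec()
    print("tcp",np.round(o["tcp_pos"],4),"F",np.round(o["force"],1),"t",round(o["t"],2),"| shift",np.round(sh,4),"rv",np.round(rv,3), "q",np.round(o["joint_positions"],2))
CL=(np.array([0.5183,0.2677]),-1.7741); BX=(np.array([.5634,-.2775]),.2257)
def loc(P,x,y):
    c,s=np.cos(P[1]),np.sin(P[1]);return P[0]+np.array([c*x-s*y,s*x+c*y])
E
python3 - <<'E'
from h import *
C=cal("scene")
for n,u in [("toaster",(497,232)),("toaster2",(548,262)),("lamp",(485,162)),("otherbar",(405,205))]: print(n,onz(C,u,0)[:2])
p=loc(CL,-.05,0);print("pre",p)
go([.5,-.2,.23],16.3); go([*p,.2],78.4)
E
```

```text
toaster [0.42124622 0.47951227]
toaster2 [0.55241938 0.52985269]
lamp [0.09288994 0.63477741]
otherbar [0.25249655 0.30939657]
pre [0.5283953  0.31667024]
tcp [ 0.1825 -0.6233  0.2259] F [-0.1 -0.2  0.2] t 0.15 | shift [ 0.4237 -0.317  -0.0036] rv [-0.001 -0.     0.   ] q [ 1.55  0.5  -0.43  1.55  0.22  1.14 -0.21]
tcp [ 0.1825 -0.6233  0.2259] F [-0.1 -0.2  0.2] t 0.15 | shift [ 0.5962 -0.8049  0.0271] rv [-1.000e-03 -1.000e-03 -1.083e+00] q [ 1.55  0.5  -0.43  1.55  0.22  1.14 -0.21]
```

Candidates in the scene picture:
- **Clamp:** grey at (440,265), or the yellow look-alike at (230,240). I choose the grey one.
- **Bar:** the one in the grey clamp, or the loose longer bar at (405,200). I choose the one in the clamp.

The crop confirms the grey clamp, its upright tab and the T-handle. The toaster is clear at y > 0.48.

Call:
{"op": "step_arm", "data": {
  "steps": [
    [0.424,-0.317,0,0,0,0,0],
    [0.424,-0.317,0,0,0,0,0],
    [0.424,-0.317,0,0,0,0,0],
    [0.424,-0.317,0,0,0,0,0],
    [0.424,-0.317,0,0,0,0,0]
  ]
}}

```text
t: 0.57
tcp_pos: [0.3084, -0.4554, 0.2265]
tool_rot: [-0.0, 0.99, 0.142, -0.0]
force: [0.7, -0.3, -0.7]
gripper_width: 0.999
```

```bash
python3 -c "
from h import *
go([.5,-.2,.23],16.3);go([.53,.317,.2],78.4)"
```

```text
tcp [ 0.3084 -0.4554  0.2265] F [ 0.7 -0.3 -0.7] t 0.57 | shift [ 0.2556 -0.1914 -0.0035] rv [-0.  0. -0.] q [ 1.35  0.33 -0.51  1.8   0.19  1.05 -0.52]
tcp [ 0.3084 -0.4554  0.2265] F [ 0.7 -0.3 -0.7] t 0.57 | shift [ 0.4294 -0.6792  0.0267] rv [-0.    -0.    -1.084] q [ 1.35  0.33 -0.51  1.8   0.19  1.05 -0.52]
```

Call:
{"op": "step_arm", "data": {
  "steps": [
    [0.22,-0.2,0,0,0,-0.12,1],
    [0.22,-0.2,0,0,0,-0.24,1],
    [0.22,-0.2,0,0,0,-0.36,1],
    [0.22,-0.2,0,0,0,-0.48,1],
    [0.22,-0.2,0,0,0,-0.6,1]
  ]
}}

```text
t: 0.98
tcp_pos: [0.4168, -0.2776, 0.2268]
tool_rot: [0.0, 0.902, 0.431, -0.0]
force: [1.4, -0.9, 0.2]
gripper_width: 0.687
```

```bash
python3 -c "
from h import *
go([.53,.317,.2],78.4)"
```

```text
tcp [ 0.4168 -0.2776  0.2268] F [ 1.4 -0.9  0.2] t 0.98 | shift [ 0.5335 -0.2859  0.0265] rv [ 0.     0.001 -0.478] q [ 1.16  0.27 -0.73  1.91  0.21  1.03 -0.34]
```

Call:
{"op": "step_arm", "data": {
  "steps": [
    [0.533,-0.286,0,0,0,-0.12,1],
    [0.533,-0.286,0,0,0,-0.24,1],
    [0.533,-0.286,0,0,0,-0.36,1],
    [0.533,-0.286,0,0,0,-0.478,1],
    [0.533,-0.286,0,0,0,-0.478,1]
  ]
}}

```text
t: 1.4
tcp_pos: [0.4561, -0.0731, 0.2268]
tool_rot: [0.0, 0.775, 0.632, -0.0]
force: [1.2, -0.3, -0.0]
gripper_width: 0.327
```

```bash
python3 -c "
from h import *
go([.53,.317,.2],78.4)"
```

```text
tcp [ 0.4561 -0.0731  0.2268] F [ 1.2 -0.3 -0. ] t 1.4 | shift [ 0.397  -0.0058  0.0265] rv [0.    0.001 0.001] q [ 0.94  0.23 -0.94  1.99  0.22  1.02 -0.31]
```

Call:
{"op": "step_arm", "data": {
  "steps": [
    [0.39,-0.006,0,0,0,0,1],
    [0.39,-0.006,0,0,0,0,1],
    [0.39,-0.006,0,0,0,0,1],
    [0.39,-0.006,0,0,0,0,1],
    [0.39,-0.006,0,0,0,0,1]
  ]
}}

```text
t: 1.82
tcp_pos: [0.4962, 0.1312, 0.2267]
tool_rot: [0.0, 0.777, 0.63, -0.0]
force: [2.0, -0.1, 0.7]
gripper_width: 0.009
```

```bash
python3 -c "
from h import *
go([.53,.317,.2],78.4)
o=get_obs()
im=read_camera('wrist');cv2.imwrite('pics/w1.png',im[:,:,::-1])"
```

```text
tcp [0.4962 0.1312 0.2267] F [ 2.  -0.1  0.7] t 1.82 | shift [ 0.1888 -0.0054  0.0265] rv [ 0.     0.001 -0.006] q [ 0.48  0.37 -0.96  1.88  0.34  1.07 -0.83]
```

View pics/w1.png

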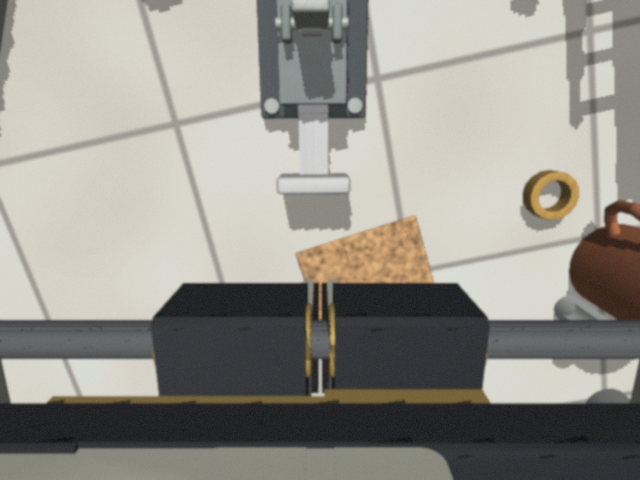

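Wrist view: the clamp is aligned with the image. The handle's top spans (277,181) to (350,181), and the base's exit corners are at (264,116) and (366,117). I'll use them to refine the pose.

```bash
python3 -c "
from h import *
o=get_obs()
im=read_camera('wrist');cv2.imwrite('pics/w2.png',im[:,:,::-1])
cv2.imwrite('pics/w2c.png',cv2.resize(im[0:260,220:440,::-1],None,fx=3,fy=2.3*3/2.3)[:600])
go([.53,.317,.2],78.4,o)
np.save('o.npy',np.r_[o['tcp_pos'],o['tool_rot']])"
```

```text
tcp [0.4963 0.1427 0.228 ] F [2.1 6.9 3.1] t 1.87 | shift [ 0.1773 -0.0011  0.0294] rv [ 0.002 -0.008  0.005] q [ 0.47  0.37 -0.97  1.87  0.34  1.07 -0.83]
```

View pics/w2c.png

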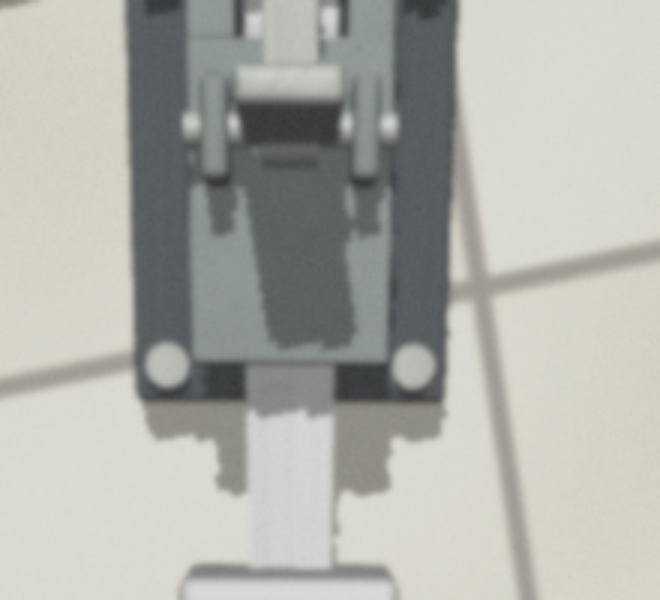

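```bash
python3 -c "
from h import *
v=np.load('o.npy');C=cal('wrist',dict(tcp_pos=v[:3],tool_rot=v[3:]))
f=lambda u,z:onz(C,u,z)[:2]
a,b=f((266.7,133.3),.014),f((367.7,133.3),.014)
print('base',a,b,np.linalg.norm(a-b),'exp .09')
d=(b-a)/np.linalg.norm(b-a);yaw=np.arctan2(d[0],-d[1])  # candidates
print('edge dir deg',np.degrees(np.arctan2(d[1],d[0])))
c,e=f((284,120.7),.044),f((349.7,120.7),.044);print('body',c,e,np.linalg.norm(c-e),(c+e)/2)
t=f((316.7,27.7),.1);print('tab',t,'base mid',(a+b)/2)
print('model: tab',loc(CL,-.005,0),'basemid',loc(CL,.06,0),'bodymid',loc(CL,.05,0))
"
```

```text
base [0.46272639 0.21724651] [0.54864876 0.20004495] 0.08762732801727656 exp .09
edge dir deg -11.320884560980158
body [0.48197763 0.22330851] [0.53299102 0.21309726] 0.052025333407825225 [0.50748432 0.21820288]
tab [0.51854875 0.27179611] base mid [0.50568758 0.20864573]
model: tab [0.51930953 0.27259702] basemid [0.50618564 0.20893571] bodymid [0.5082047  0.21872976]
```

Wrist measurements agree with the two-view fit to within 1 mm. Next I move behind the tab.

```bash
sed -i 's/^CL=.*;/CL=(np.array([0.5178,0.2671]),np.radians(-101.5));/' h.py; python3 -c "
from h import *
go([*loc(CL,-.047,0),.15],78.5);go([*loc(CL,-.047,0),.074],78.5)"
```

```text
tcp [0.4956 0.1393 0.2276] F [-0.5  0.3 -0.4] t 1.92 | shift [ 0.1762 -0.0029  0.0787] rv [ 0.001 -0.006  0.005] q [ 0.48  0.37 -0.97  1.88  0.34  1.07 -0.82]
tcp [0.4956 0.1393 0.2276] F [-0.5  0.3 -0.4] t 1.92 | shift [ 0.1758 -0.0029  0.1547] rv [ 0.001 -0.006  0.005] q [ 0.48  0.37 -0.97  1.88  0.34  1.07 -0.82]
```

Call:
{"op": "step_arm", "data": {
  "steps": [
    [0.176,-0.002,0.04,0,0,0,1],
    [0.176,-0.002,0.04,0,0,0,1],
    [0.176,-0.002,0.04,0,0,0,1],
    [0.176,-0.002,0.04,0,0,0,1],
    [0.176,-0.002,0.08,0,0,0,1]
  ]
}}

```text
t: 2.33
tcp_pos: [0.5331, 0.3109, 0.155]
tool_rot: [-0.001, 0.775, 0.632, 0.007]
force: [1.1, 1.8, 1.8]
gripper_width: 0.005
```

```bash
python3 -c "
from h import *
go([*loc(CL,-.047,0),.074],78.5)"
```

```text
tcp [0.5331 0.3109 0.155 ] F [1.1 1.8 1.8] t 2.33 | shift [ 0.0001 -0.0068  0.081 ] rv [ 0.007 -0.012 -0.003] q [ 0.04  0.63 -0.85  1.7   0.54  1.04 -1.19]
```

Call:
{"op": "step_arm", "data": {
  "steps": [
    [0,-0.004,0.035,0,0,0,1],
    [0,-0.004,0.07,0,0,0,1],
    [0,-0.004,0.074,0,0,0,1],
    [0,-0.004,0.074,0,0,0,1]
  ]
}}

```text
t: 2.67
tcp_pos: [0.5248, 0.3002, 0.0737]
tool_rot: [-0.0, 0.777, 0.63, -0.003]
force: [-0.2, 0.0, 1.3]
gripper_width: 0.004
```

```bash
python3 -c "
from h import *
go([*loc(CL,-.047,0),.074],78.5)
go([*loc(CL,.01,0),.074],78.5)
im=read_camera('scene');cv2.imwrite('pics/s1.png',cv2.resize(im[130:310,330:530,::-1],None,fx=3.3,fy=3.3))"
```

```text
tcp [0.5248 0.3002 0.0737] F [-0.2  0.   1.3] t 2.67 | shift [ 0.0132 -0.0004 -0.0003] rv [-0.004  0.004 -0.007] q [ 0.    0.72 -0.78  1.77  0.62  0.93 -1.25]
tcp [0.5248 0.3002 0.0737] F [-0.2  0.   1.3] t 2.67 | shift [-0.0438  0.     -0.0001] rv [-0.004  0.004 -0.007] q [ 0.    0.72 -0.78  1.77  0.62  0.93 -1.25]
```

View pics/s1.png

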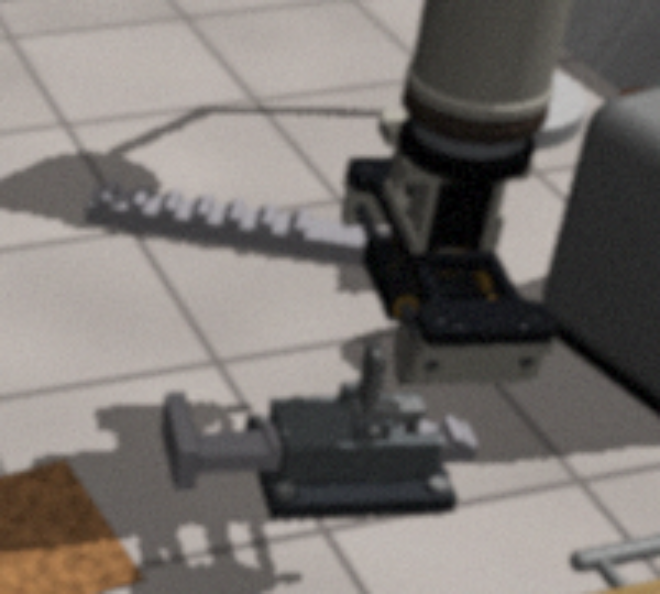

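The closed fingers are behind the tab at the right height and clear of it. Now the push.

Call:
{"op": "step_arm", "data": {
  "steps": [
    [-0.01,0,0,0,0,0,1],
    [-0.02,0,0,0,0,0,1],
    [-0.03,0,0,0,0,0,1],
    [-0.038,0,0,0,0,0,1],
    [-0.044,0,0,0,0,0,1]
  ]
}}

```text
t: 3.13
tcp_pos: [0.5182, 0.2574, 0.0772]
tool_rot: [0.001, 0.777, 0.629, 0.001]
force: [0.3, 1.3, 0.7]
gripper_width: 0.006
```

```bash
python3 -c "
from h import *
go([*loc(CL,.01,0),.074],78.5)
im=read_camera('side');cv2.imwrite('pics/d1.png',cv2.resize(im[230:370,190:340,::-1],None,fx=4,fy=4))
im=read_camera('scene');cv2.imwrite('pics/s2.png',cv2.resize(im[180:310,350:500,::-1],None,fx=4,fy=4))"
```

```text
tcp [0.5182 0.2574 0.0772] F [0.3 1.3 0.7] t 3.13 | shift [-0.0006 -0.0024  0.0032] rv [ 0.002 -0.001 -0.009] q [ 0.09  0.67 -0.8   1.84  0.61  0.89 -1.21]
```

View pics/d1.png

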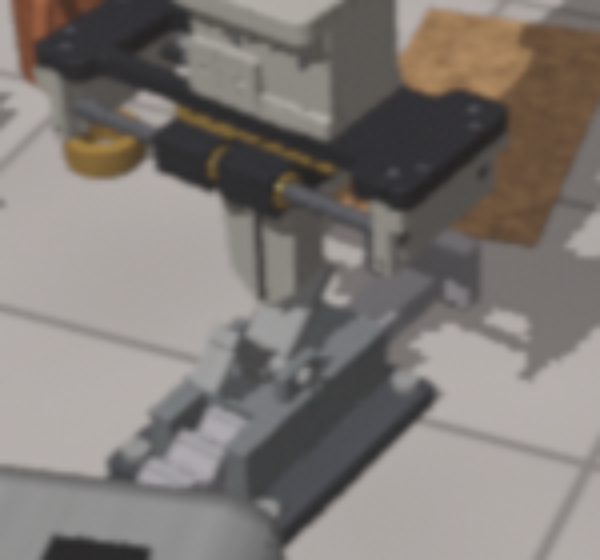

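View pics/s2.png

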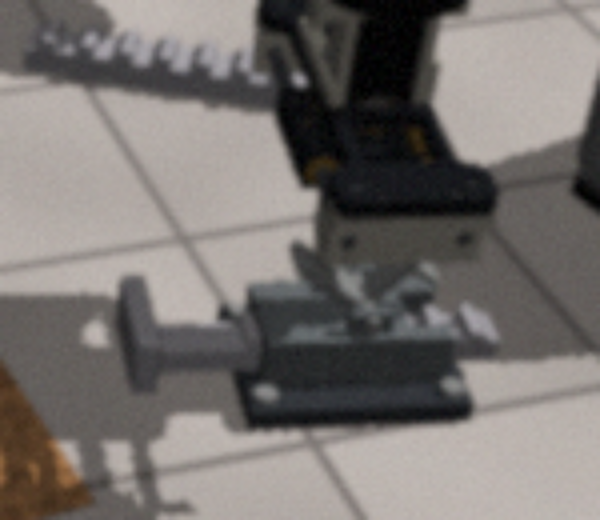

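The tab leans about 0.8–0.9 rad, with the pawl tooth up. I back off, lift and turn for the handle.

Call:
{"op": "step_arm", "data": {
  "steps": [
    [0.004,0,-0.01,0,0,0,1],
    [0.006,0,-0.04,0,0,0,1],
    [0.006,0,-0.08,0,0,0.12,0.9],
    [-0.03,0,-0.1,0,0,0.24,0.7],
    [-0.07,0,-0.1,0,0,0.36,0.56]
  ]
}}

```text
t: 3.65
tcp_pos: [0.5052, 0.1959, 0.1817]
tool_rot: [-0.001, 0.877, 0.481, 0.005]
force: [0.5, -0.3, -0.8]
gripper_width: 0.176
```

```bash
python3 -c "
from h import *
go([*loc(CL,.113,0),.17],-11.5)"
```

```text
tcp [0.5052 0.1959 0.1817] F [ 0.5 -0.3 -0.8] t 3.65 | shift [-0.0388  0.0128  0.0114] rv [-0.002 -0.01   1.204] q [ 0.25  0.45 -0.84  1.87  0.39  0.99 -1.32]
```

Call:
{"op": "step_arm", "data": {
  "steps": [
    [-0.039,0.013,0,0,0,0.12,0.56],
    [-0.039,0.013,0,0,0,0.24,0.56],
    [-0.039,0.013,0,0,0,0.36,0.56],
    [-0.039,0.013,0,0,0,0.48,0.56],
    [-0.039,0.013,0,0,0,0.6,0.56]
  ]
}}

```text
t: 4.07
tcp_pos: [0.4929, 0.1504, 0.1768]
tool_rot: [0.0, 0.98, 0.197, 0.0]
force: [0.4, -0.1, -0.3]
gripper_width: 0.434
```

```bash
python3 -c "
from h import *
go([*loc(CL,.113,0),.17],-11.5)"
```

```text
tcp [0.4929 0.1504 0.1768] F [ 0.4 -0.1 -0.3] t 4.07 | shift [ 0.0044 -0.0046  0.0068] rv [ 0.    -0.     0.597] q [ 0.24  0.37 -0.71  1.93  0.3   0.95 -1.79]
```

Call:
{"op": "step_arm", "data": {
  "steps": [
    [0.004,-0.004,0,0,0,0.12,0.56],
    [0.004,-0.004,0,0,0,0.24,0.56],
    [0.004,-0.004,0,0,0,0.36,0.56],
    [0.004,-0.004,0,0,0,0.48,0.56]
  ]
}}

```text
t: 4.4
tcp_pos: [0.4948, 0.1565, 0.1766]
tool_rot: [0.0, 0.999, -0.041, -0.0]
force: [-0.2, -1.4, -0.3]
gripper_width: 0.439
```

```bash
python3 -c "
from h import *
go([*loc(CL,.113,0),.17],-11.5)"
```

```text
tcp [0.4948 0.1565 0.1766] F [-0.2 -1.4 -0.3] t 4.4 | shift [0.0005 0.0001 0.0066] rv [0.    0.    0.119] q [ 0.15  0.36 -0.61  1.92  0.25  0.94 -2.23]
```

Call:
{"op": "step_arm", "data": {
  "steps": [
    [0,0,0,0,0,0.119,0.56],
    [0,0,0,0,0,0.119,0.56],
    [0,0,0,0,0,0.119,0.56]
  ]
}}

```text
t: 4.65
tcp_pos: [0.4949, 0.1563, 0.1765]
tool_rot: [0.0, 0.995, -0.096, 0.0]
force: [0.6, 0.4, 1.1]
gripper_width: 0.441
```

```bash
python3 -c "
from h import *
go([*loc(CL,.113,0),.17],-11.5)
o=get_obs();np.save('o.npy',np.r_[o['tcp_pos'],o['tool_rot']])
im=read_camera('wrist');cv2.imwrite('pics/w3.png',im[:,:,::-1])
im=read_camera('side');cv2.imwrite('pics/d2.png',cv2.resize(im[230:370,190:340,::-1],None,fx=4,fy=4))
"
```

```text
tcp [0.4949 0.1563 0.1765] F [0.6 0.4 1.1] t 4.65 | shift [ 0.0003 -0.0001  0.0065] rv [ 0.    -0.     0.009] q [ 0.13  0.35 -0.59  1.92  0.24  0.94 -2.33]
```

View pics/w3.png

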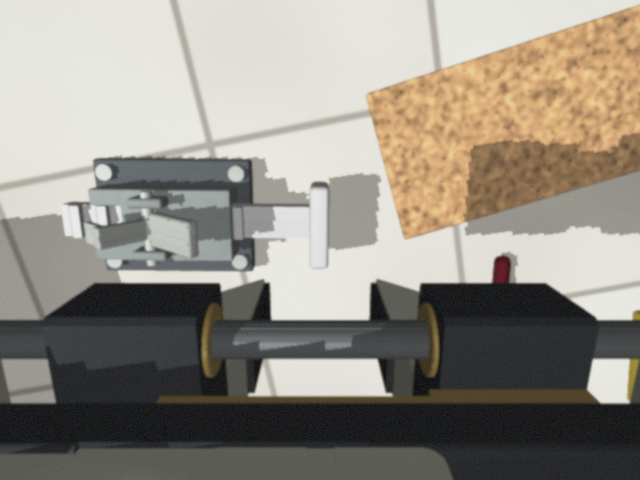

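View pics/d2.png

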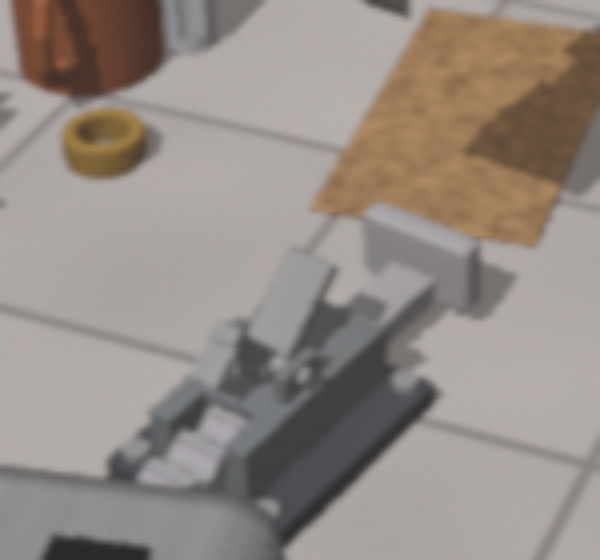

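The pawl is raised and has stayed up. The handle's top spans (319,184) to (319,267), and the mat's corners nearest the clamp are at (367,93) and (404,238).

```bash
python3 -c "
from h import *
v=np.load('o.npy');C=cal('wrist',dict(tcp_pos=v[:3],tool_rot=v[3:]))
f=lambda u,z:onz(C,u,z)[:2]
a,b=f((319,184),.05),f((319,267),.05);print('handle',a,b,(a+b)/2,np.linalg.norm(a-b),'model',loc(CL,.113,0))
a,b=f((367,93),.004),f((404,238),.004);d=b-a;print('mat',a,b,np.linalg.norm(d),np.degrees(np.arctan2(d[1],d[0])))
inv=lambda w:np.array([[np.cos(CL[1]),np.sin(CL[1])],[-np.sin(CL[1]),np.cos(CL[1])]])@(w-CL[0])
for z in(.08,.085,.09): print('tab',z,inv(f((193,235),z)))
print(inv(f((319,225),.05)))
"
```

```text
handle [0.52552484 0.15005919] [0.46686438 0.16149439] [0.49619461 0.15577679] 0.059764643207537174 model [0.49527142 0.15636851]
mat [0.57991394 0.10276539] [0.4628839 0.0911674] 0.11760332879517067 -174.34031706145734
tab 0.08 [0.03388753 0.00190806]
tab 0.085 [0.03544705 0.00319624]
tab 0.09 [0.03700657 0.00448442]
[0.11338635 0.00217473]
```

```bash
python3 -c "
from h import *
go([.4957,.1561,.033],-11.5)"
```

```text
tcp [0.495  0.1562 0.1763] F [-0.7 -0.4 -0.4] t 4.75 | shift [ 7.000e-04 -1.000e-04  1.433e-01] rv [-0.     0.     0.008] q [ 0.14  0.35 -0.59  1.92  0.24  0.94 -2.33]
```

Call:
{"op": "step_arm", "data": {
  "steps": [
    [0.001,0,0.04,0,0,0.008,0.56],
    [0.001,0,0.08,0,0,0.008,0.56],
    [0.001,0,0.115,0,0,0.008,0.56],
    [0.001,0,0.135,0,0,0.008,0.56],
    [0.001,0,0.143,0,0,0.008,0.56]
  ]
}}

```text
t: 5.17
tcp_pos: [0.4933, 0.1548, 0.0297]
tool_rot: [0.001, 0.995, -0.101, -0.003]
force: [0.0, 0.7, 0.9]
gripper_width: 0.44
```

```bash
python3 -c "
from h import *
go([.4957,.1561,.033],-11.5)
im=read_camera('side');cv2.imwrite('pics/d3.png',cv2.resize(im[180:370,190:390,::-1],None,fx=3,fy=3))
"
```

```text
tcp [0.4933 0.1548 0.0297] F [0.  0.7 0.9] t 5.17 | shift [ 0.002  -0.0018 -0.0033] rv [ 0.002  0.006 -0.001] q [ 0.03  0.58 -0.47  2.01  0.41  0.66 -2.49]
```

View pics/d3.png

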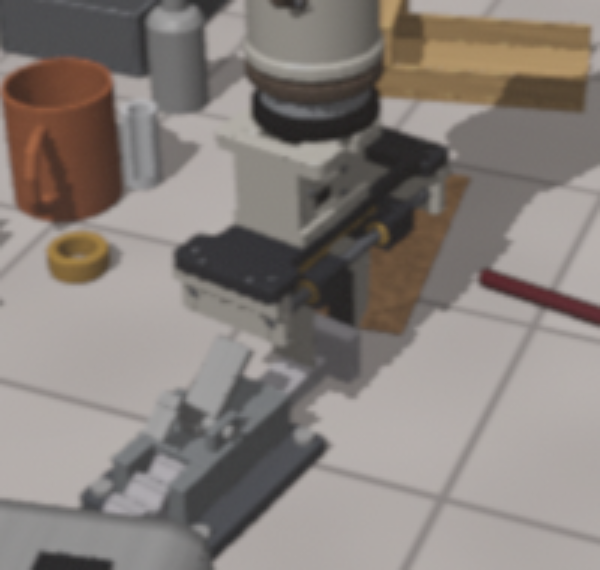

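Call:
{"op": "step_arm", "data": {
  "steps": [
    [0.001,-0.001,-0.002,0,0,0,1],
    [0.001,-0.001,-0.002,0,0,0,1],
    [0.001,-0.001,-0.002,0,0,0,1],
    [0.001,-0.001,-0.002,0,0,0,1]
  ],
  "squeeze": 45
}}

```text
t: 5.55
tcp_pos: [0.4987, 0.1568, 0.0367]
tool_rot: [-0.001, 0.995, -0.102, 0.002]
force: [0.3, 1.1, -0.3]
gripper_width: 0.202
```

```bash
python3 -c "
from h import *
go([.4957,.1561,.033],-11.5)
"
```

```text
tcp [0.4987 0.1568 0.0367] F [ 0.3  1.1 -0.3] t 5.55 | shift [-0.0028  0.0013  0.0037] rv [-0.001 -0.003 -0.003] q [ 0.03  0.57 -0.47  2.    0.41  0.67 -2.48]
```

Call:
{"op": "step_arm", "data": {
  "steps": [
    [0,0,0.001,0,0,0,1],
    [0,0,0.001,0,0,0,1],
    [0,0,0.001,0,0,0,1]
  ]
}}

```text
t: 5.8
tcp_pos: [0.4985, 0.1563, 0.0353]
tool_rot: [-0.0, 0.995, -0.102, 0.001]
force: [-0.2, -2.0, 6.3]
gripper_width: 0.143
```

```bash
python3 -c "
from h import *
c=lambda x:[*loc(CL,x,0),.035]
go(c(.113),-11.5);go(c(.243),-11.5);go(c(.26),-11.5)
"
```

```text
tcp [0.4985 0.1563 0.0353] F [-0.2 -2.   6.3] t 5.8 | shift [-0.0031  0.0006  0.0003] rv [-0.001 -0.003 -0.004] q [ 0.03  0.57 -0.47  2.    0.41  0.66 -2.49]
tcp [0.4985 0.1563 0.0353] F [-0.2 -2.   6.3] t 5.8 | shift [-0.0026  0.1306  0.0002] rv [-0.001 -0.003 -0.004] q [ 0.03  0.57 -0.47  2.    0.41  0.66 -2.49]
tcp [0.4985 0.1563 0.0353] F [-0.2 -2.   6.3] t 5.8 | shift [-0.0026  0.1476  0.0002] rv [-0.001 -0.003 -0.004] q [ 0.03  0.57 -0.47  2.    0.41  0.66 -2.49]
```

The grip holds at 13 mm. Now pull straight out.

Call:
{"op": "step_arm", "data": {
  "steps": [
    [0,0.01,0,0,0,0,1],
    [0,0.025,0,0,0,0,1],
    [0,0.04,0,0,0,0,1],
    [0,0.055,0,0,0,0,1],
    [0,0.065,0,0,0,0,1]
  ]
}}

```text
t: 6.22
tcp_pos: [0.4842, 0.0916, 0.0344]
tool_rot: [-0.0, 0.995, -0.102, 0.001]
force: [0.1, 2.1, 0.6]
gripper_width: 0.146
```

```bash
python3 -c "
from h import *
c=lambda x:[*loc(CL,x,0),.035]
go(c(.25),-11.5)
im=read_camera('side');cv2.imwrite('pics/d4.png',cv2.resize(im[180:370,190:390,::-1],None,fx=3,fy=3))
"
```

```text
tcp [0.4842 0.0916 0.0344] F [0.1 2.1 0.6] t 6.22 | shift [-0.0018  0.0714 -0.0006] rv [-0.    -0.001 -0.004] q [ 0.15  0.53 -0.47  2.07  0.41  0.63 -2.38]
```

View pics/d4.png

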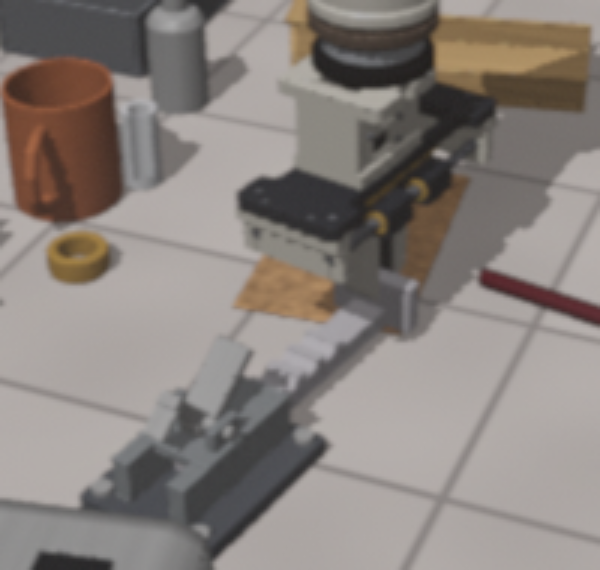

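Call:
{"op": "step_arm", "data": {
  "steps": [
    [0,0.02,0,0,0,0,1],
    [0,0.04,0,0,0,0,1],
    [0,0.06,0,0,0,0,1],
    [0,0.078,0,0,0,0,1],
    [0,0.088,0,0,0,0,1]
  ]
}}

```text
t: 6.68
tcp_pos: [0.465, 0.0041, 0.0337]
tool_rot: [0.001, 0.995, -0.103, -0.001]
force: [-0.5, -0.4, -1.8]
gripper_width: 0.15
```

```bash
python3 -c "
from h import *
go([.5412,-.0985,.05],5.7)
im=read_camera('side');cv2.imwrite('pics/d5.png',cv2.resize(im[180:370,190:390,::-1],None,fx=3,fy=3))
"
```

```text
tcp [0.465  0.0041 0.0337] F [-0.5 -0.4 -1.8] t 6.68 | shift [ 0.0956  0.0848 -0.0163] rv [ 0.002  0.002 -0.306] q [ 0.33  0.5  -0.47  2.13  0.4   0.6  -2.21]
```

View pics/d5.png

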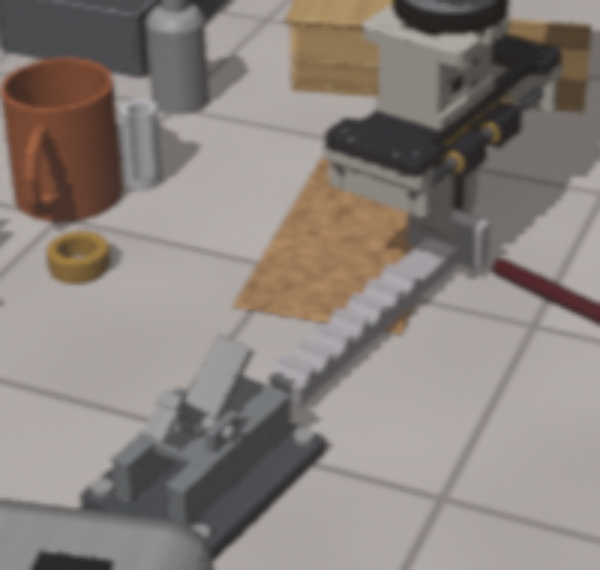

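The bar is fully out of the channel. I lift it, then carry it to the mat and turn it into line.

Call:
{"op": "step_arm", "data": {
  "steps": [
    [0,0.01,-0.015,0,0,0,1],
    [0.01,0.03,-0.03,0,0,0,1],
    [0.04,0.05,-0.03,0,0,-0.06,1],
    [0.07,0.07,-0.03,0,0,-0.15,1],
    [0.095,0.085,-0.03,0,0,-0.24,1]
  ]
}}

```text
t: 7.15
tcp_pos: [0.5437, -0.0978, 0.0646]
tool_rot: [0.001, 1.0, 0.02, 0.001]
force: [0.6, -0.4, -0.6]
gripper_width: 0.149
```

```bash
python3 -c "
from h import *
go([.5412,-.0985,.05],5.7)
"
```

```text
tcp [ 0.5437 -0.0978  0.0646] F [ 0.6 -0.4 -0.6] t 7.15 | shift [-0.0026  0.0006  0.0146] rv [ 0.001 -0.001 -0.06 ] q [ 0.55  0.57 -0.54  1.91  0.41  0.76 -1.75]
```

Call:
{"op": "step_arm", "data": {
  "steps": [
    [-0.002,0,0.01,0,0,-0.06,1],
    [-0.002,0,0.01,0,0,-0.06,1],
    [-0.002,0,0.01,0,0,-0.06,1]
  ]
}}

```text
t: 7.4
tcp_pos: [0.5387, -0.0949, 0.0531]
tool_rot: [-0.001, 0.999, 0.047, -0.001]
force: [-0.1, -0.4, -2.2]
gripper_width: 0.153
```

```bash
python3 -c "
from h import *
go([.5412,-.0985,.03],5.7)
o=get_obs();np.save('o.npy',np.r_[o['tcp_pos'],o['tool_rot']])
im=read_camera('side');cv2.imwrite('pics/d6.png',cv2.resize(im[130:330,200:420,::-1],None,fx=3,fy=3))
im=read_camera('wrist');cv2.imwrite('pics/w6.png',im[:,:,::-1])
"
```

```text
tcp [ 0.5387 -0.0949  0.0531] F [-0.1 -0.4 -2.2] t 7.4 | shift [0.0022 0.0039 0.0231] rv [-0.002  0.003 -0.005] q [ 0.55  0.59 -0.54  1.93  0.43  0.75 -1.72]
```

View pics/d6.png

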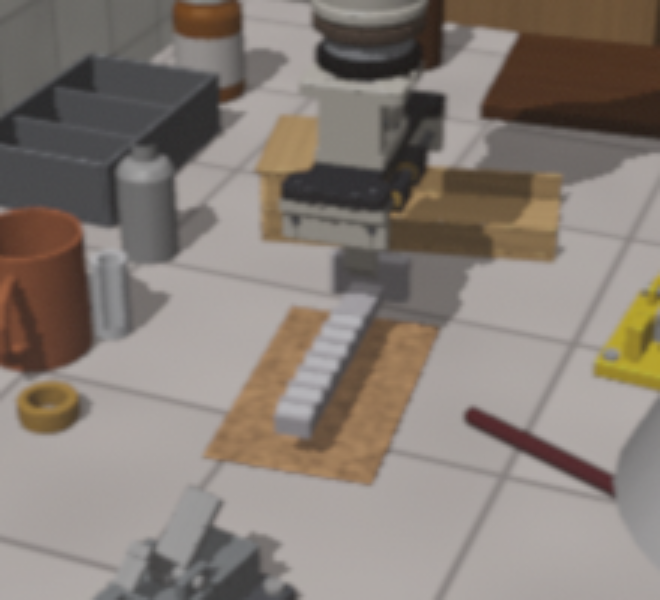

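View pics/w6.png

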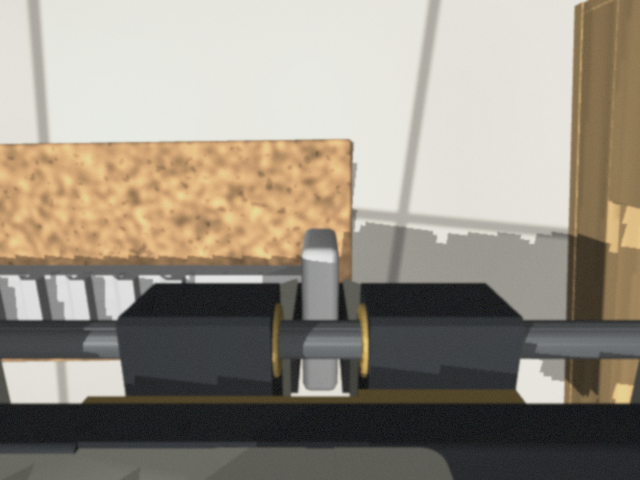

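```bash
python3 -c "
from h import *
v=np.load('o.npy');C=cal('wrist',dict(tcp_pos=v[:3],tool_rot=v[3:]))
a=onz(C,(352,139),.004)[:2];b=onz(C,(0,145),.004)[:2];d=a-b;print('matcorner',a,'edge',np.degrees(np.arctan2(d[1],d[0])))
M=(np.array([.532,-.006]),np.radians(-84.3));print('model corner',loc(M,.105,.06), 'handle should',loc(M,.093,0))
C2=cal('side');
"
```

```text
matcorner [ 0.60257418 -0.10468378] edge -83.65232411178454
model corner [ 0.60213191 -0.10452165] handle should [ 0.54123674 -0.09854017]
```

Call:
{"op": "step_arm", "data": {
  "steps": [
    [0.001,0.002,0.01,0,0,-0.005,1],
    [0.001,0.002,0.019,0,0,-0.005,1],
    [0.001,0.002,0.025,0,0,-0.005,1],
    [0.001,0.002,0.029,0,0,-0.005,1]
  ]
}}

```text
t: 7.83
tcp_pos: [0.5402, -0.0977, 0.0258]
tool_rot: [0.001, 0.999, 0.05, -0.001]
force: [-18.7, -0.1, 59.5]
gripper_width: 0.142
```

```bash
python3 -c "
from h import *
go([.5412,-.0985,.0245],5.7)
im=read_camera('side');cv2.imwrite('pics/d7.png',cv2.resize(im[180:300,250:370,::-1],None,fx=5,fy=5))
"
```

```text
tcp [ 0.5402 -0.0977  0.0258] F [-18.7  -0.1  59.5] t 7.83 | shift [0.0009 0.0009 0.0013] rv [0.001 0.003 0.001] q [ 0.53  0.63 -0.51  1.93  0.47  0.7  -1.74]
```

View pics/d7.png

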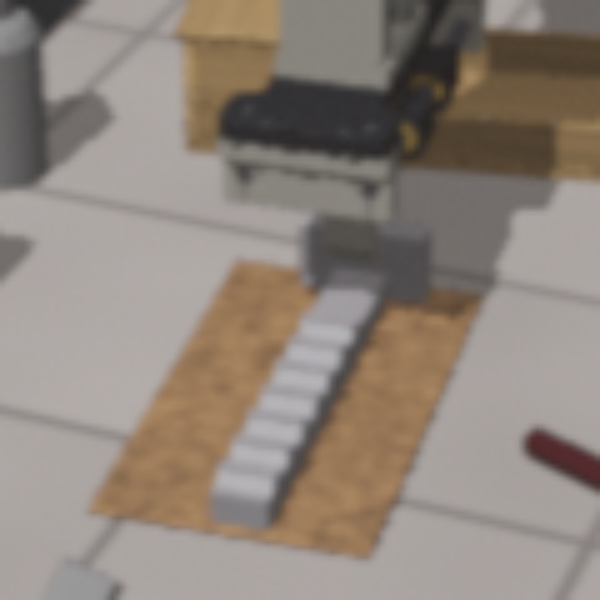

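It's down on the mat, but the arm is pressing with 60 N. I ease up, then open.

Call:
{"op": "step_arm", "data": {
  "steps": [
    [0,0,-0.003,0,0,0,1],
    [0,0,-0.003,0,0,0,1]
  ]
}}

```text
t: 8.05
tcp_pos: [0.5414, -0.0977, 0.0282]
tool_rot: [0.0, 0.999, 0.051, 0.0]
force: [1.5, 0.2, -1.8]
gripper_width: 0.151
```

Call:
{"op": "step_arm", "data": {
  "steps": [
    [0,0,0.001,0,0,0,1],
    [0,0,0.001,0,0,0,0.6],
    [0,0,0.001,0,0,0,0.56],
    [0,0,0.001,0,0,0,0.56]
  ]
}}

```text
t: 8.38
tcp_pos: [0.5412, -0.0978, 0.0268]
tool_rot: [-0.0, 0.999, 0.05, -0.0]
force: [-0.4, 0.2, -1.2]
gripper_width: 0.317
```

```bash
python3 -c "
from h import *
go([.5412,-.0985,.0245],5.7)
"
```

```text
tcp [ 0.5412 -0.0978  0.0268] F [-0.4  0.2 -1.2] t 8.38 | shift [-0.0001  0.0007  0.0023] rv [-0.     0.     0.001] q [ 0.54  0.63 -0.51  1.93  0.47  0.7  -1.73]
```

Call:
{"op": "step_arm", "data": {
  "steps": [
    [0,0,-0.02,0,0,0,0.5],
    [0,0,-0.055,0,0,0,0.5],
    [0,0,-0.09,0,0,-0.12,0.5],
    [-0.005,-0.03,-0.13,0,0,-0.24,0.5],
    [-0.01,-0.06,-0.15,0,0,-0.36,0.5]
  ]
}}

```text
t: 8.8
tcp_pos: [0.5273, -0.0441, 0.1778]
tool_rot: [0.001, 0.974, 0.228, 0.001]
force: [1.6, 0.6, 0.5]
gripper_width: 0.496
```

```bash
python3 -c "
from h import *
go([.5305,.009,.17],95.7)
"
```

```text
tcp [ 0.5273 -0.0441  0.1778] F [1.6 0.6 0.5] t 8.8 | shift [ 0.0264 -0.0461  0.0077] rv [ 0.004 -0.    -1.21 ] q [ 0.64  0.4  -0.75  1.9   0.33  0.97 -1.37]
```

Call:
{"op": "step_arm", "data": {
  "steps": [
    [0.026,-0.046,0,0,0,-0.12,0.5],
    [0.026,-0.046,0,0,0,-0.24,0.5],
    [0.026,-0.046,0,0,0,-0.36,0.5],
    [0.026,-0.046,0,0,0,-0.48,0.5],
    [0.026,-0.046,0,0,0,-0.6,0.5]
  ]
}}

```text
t: 9.22
tcp_pos: [0.5287, 0.0118, 0.1755]
tool_rot: [0.0, 0.861, 0.509, 0.0]
force: [-1.0, -0.1, -0.1]
gripper_width: 0.5
```

Call:
{"op": "step_arm", "data": {
  "steps": [
    [0,0,0,0,0,-0.12,0.5],
    [0,0,0,0,0,-0.24,0.5],
    [0,0,0,0,0,-0.36,0.5],
    [0,0,0,0,0,-0.48,0.5],
    [0,0,0,0,0,-0.6,0.5]
  ]
}}

```text
t: 9.63
tcp_pos: [0.5287, 0.0112, 0.1753]
tool_rot: [0.0, 0.672, 0.74, 0.0]
force: [0.3, 0.0, -0.1]
gripper_width: 0.499
```

Call:
{"op": "step_arm", "data": {
  "steps": [
    [0,0,0,0,0,-0.01,0.5],
    [0,0,0,0,0,-0.01,0.5]
  ]
}}

```text
t: 9.8
tcp_pos: [0.5286, 0.0113, 0.1751]
tool_rot: [-0.0, 0.672, 0.741, 0.0]
force: [0.2, 0.4, -0.3]
gripper_width: 0.499
```

```bash
python3 -c "
from h import *
o=get_obs();np.save('o.npy',np.r_[o['tcp_pos'],o['tool_rot']])
go([.5305,.009,.17],95.7)
im=read_camera('wrist');cv2.imwrite('pics/w8.png',im[:,:,::-1])
"
```

```text
tcp [0.5286 0.0113 0.1751] F [ 0.2  0.4 -0.3] t 9.8 | shift [-0.0025  0.0017  0.0051] rv [-0.    -0.001 -0.002] q [ 0.74  0.52 -1.03  1.89  0.52  1.03 -0.42]
```

View pics/w8.png

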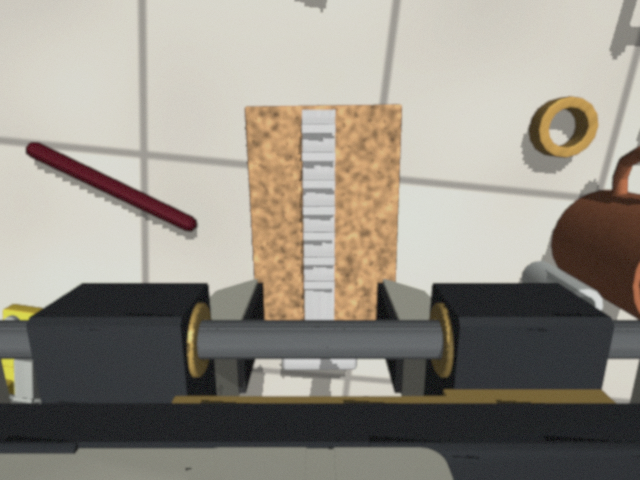

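The bar lies on the mat in line with it. Its tail is at (319,110), just inside the mat's edge at row 104, and its sides are at columns 302 and 335.

```bash
python3 -c "
from h import *
v=np.load('o.npy');C=cal('wrist',dict(tcp_pos=v[:3],tool_rot=v[3:]))
print('tail',onz(C,(319,110),.018),'edge',onz(C,(323,104),.004))
l=onz(C,(302.5,180),.024);r=onz(C,(335.5,180),.024);print('w',l,r,np.linalg.norm(l-r),(l+r)/2)
l=onz(C,(303,250),.024);r=onz(C,(334.5,250),.024);print('w',np.linalg.norm(l-r),(l+r)/2)
M=(np.array([.532,-.006]),np.radians(-84.3));print('tail exp',loc(M,-.1,0))
g=loc(M,-.015,0);print(g);go([*g,.007],95.7)
"
```

```text
tail [0.51805296 0.0929586  0.018     ] edge [0.52054043 0.09813568 0.004     ]
w [0.51068278 0.04222124 0.024     ] [0.53501503 0.044583   0.024     ] 0.024446595836365274 [0.5228489  0.04340212 0.024     ]
w 0.024391221730763704 [ 0.52784116 -0.01038217  0.024     ]
tail exp [0.52206803 0.09350556]
[0.5305102  0.00892583]
tcp [0.5286 0.0113 0.1752] F [0.4 0.2 0.9] t 9.85 | shift [-0.0026  0.0017  0.1682] rv [-0.    -0.    -0.003] q [ 0.73  0.52 -1.03  1.89  0.52  1.03 -0.42]
```

Call:
{"op": "step_arm", "data": {
  "steps": [
    [-0.002,0,0.04,0,0,0,0.5],
    [-0.002,0,0.08,0,0,0,0.5],
    [-0.002,0,0.12,0,0,0,0.5],
    [-0.002,0,0.15,0,0,0,0.5],
    [-0.002,0,0.161,0,0,0,0.5]
  ]
}}

```text
t: 10.27
tcp_pos: [0.5257, 0.0088, 0.0103]
tool_rot: [-0.002, 0.672, 0.741, -0.002]
force: [0.2, 0.3, -0.2]
gripper_width: 0.498
```

Call:
{"op": "step_arm", "data": {
  "steps": [
    [0,0,0.003,0,0,0,0.5],
    [0,0,0.003,0,0,0,0.5]
  ]
}}

```text
t: 10.43
tcp_pos: [0.5291, 0.0098, 0.0116]
tool_rot: [-0.0, 0.671, 0.741, 0.0]
force: [0.3, -0.2, 0.4]
gripper_width: 0.503
```

```bash
python3 -c "
from h import *
go([.5285,.009,.009],95.7)
im=read_camera('wrist');cv2.imwrite('pics/w9.png',im[:,:,::-1])
im=read_camera('side');cv2.imwrite('pics/d9.png',cv2.resize(im[180:300,250:370,::-1],None,fx=5,fy=5))
"
```

```text
tcp [0.5291 0.0098 0.0116] F [ 0.3 -0.2  0.4] t 10.43 | shift [-0.0007 -0.0007  0.0026] rv [-0. -0. -0.] q [ 0.56  0.74 -0.81  1.98  0.78  0.77 -0.61]
```

View pics/w9.png

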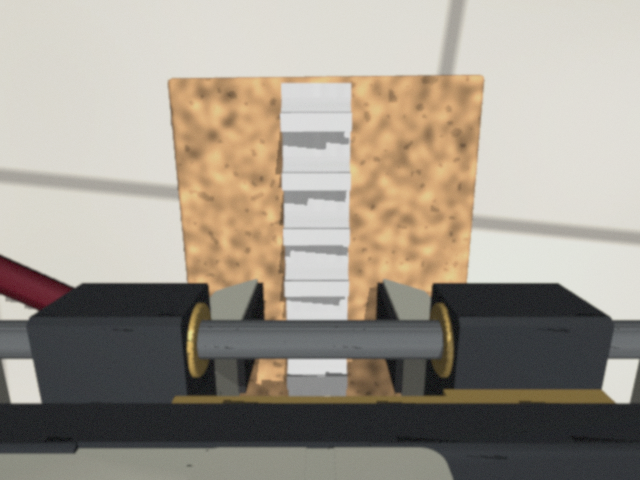

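View pics/d9.png

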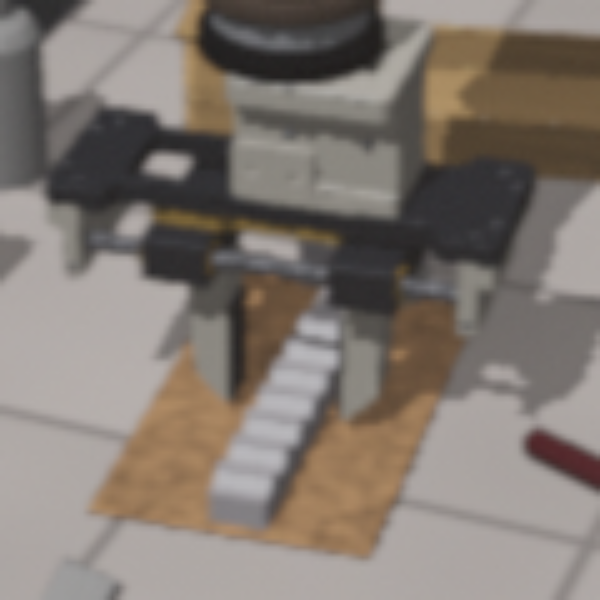

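The fingers straddle the toothed part, with the bar lying flat on the mat. Close.

Call:
{"op": "step_arm", "data": {
  "steps": [
    [0,-0.001,0.003,0,0,0,0.9],
    [0,-0.001,0.003,0,0,0,0.9],
    [0,-0.001,0.003,0,0,0,1],
    [0,-0.001,0.003,0,0,0,1],
    [0,-0.001,0.003,0,0,0,1]
  ],
  "squeeze": 50
}}

```text
t: 10.95
tcp_pos: [0.5283, 0.009, 0.009]
tool_rot: [0.001, 0.671, 0.741, 0.0]
force: [-1.3, -0.6, 4.9]
gripper_width: 0.251
```

```bash
python3 -c "
from h import *
go([.5285,.009,.06],95.7)
"
```

```text
tcp [0.5283 0.009  0.009 ] F [-1.3 -0.6  4.9] t 10.95 | shift [ 0.      0.0002 -0.051 ] rv [0.001 0.001 0.   ] q [ 0.56  0.74 -0.8   1.98  0.78  0.76 -0.62]
```

Call:
{"op": "step_arm", "data": {
  "steps": [
    [0,0,-0.02,0,0,0,1],
    [0,0,-0.05,0,0,0,1],
    [0,0,-0.08,0,0,0,1],
    [0,0,-0.11,0,0,-0.1,1],
    [0,0,-0.11,0,0,-0.22,1]
  ]
}}

```text
t: 11.37
tcp_pos: [0.5312, 0.0101, 0.1235]
tool_rot: [0.003, 0.583, 0.812, 0.002]
force: [0.8, 0.4, -1.7]
gripper_width: 0.252
```

```bash
python3 -c "
from h import *
go([*loc(BX,-.09,0),.12],192.9)
im=read_camera('side');cv2.imwrite('pics/d10.png',cv2.resize(im[130:330,200:420,::-1],None,fx=3,fy=3))
"
```

```text
tcp [0.5312 0.0101 0.1235] F [ 0.8  0.4 -1.7] t 11.37 | shift [-0.2739 -0.1509  0.0033] rv [ 0.004  0.008 -1.471] q [ 0.71  0.61 -1.02  1.93  0.64  0.96 -0.29]
```

View pics/d10.png

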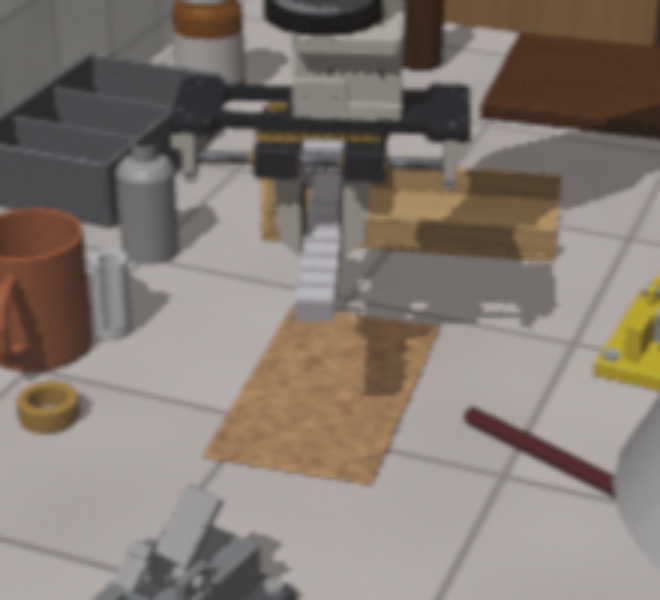

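Call:
{"op": "step_arm", "data": {
  "steps": [
    [-0.03,-0.02,0,0,0,-0.11,1],
    [-0.06,-0.035,0,0,0,-0.22,1],
    [-0.09,-0.05,0,0,0,-0.33,1],
    [-0.12,-0.066,0,0,0,-0.44,1],
    [-0.15,-0.083,0,0,0,-0.55,1]
  ]
}}

```text
t: 11.83
tcp_pos: [0.495, -0.1606, 0.1174]
tool_rot: [-0.001, 0.342, 0.94, -0.0]
force: [0.0, 0.4, -1.0]
gripper_width: 0.258
```

```bash
python3 -c "
from h import *
go([*loc(BX,-.09,0),.12],192.9)
"
```

```text
tcp [ 0.495  -0.1606  0.1174] F [ 0.   0.4 -1. ] t 11.83 | shift [-0.0732 -0.1174 -0.0027] rv [ 0.    -0.002 -0.923] q [ 1.13  0.69 -1.14  1.95  0.75  1.01  0.5 ]
```

Call:
{"op": "step_arm", "data": {
  "steps": [
    [-0.018,-0.03,0,0,0,-0.11,1],
    [-0.036,-0.06,0,0,0,-0.22,1],
    [-0.053,-0.09,0,0,0,-0.33,1],
    [-0.073,-0.117,0,0,0,-0.44,1],
    [-0.073,-0.117,0,0,0,-0.55,1]
  ]
}}

```text
t: 12.25
tcp_pos: [0.4736, -0.305, 0.1161]
tool_rot: [-0.002, 0.08, 0.997, -0.002]
force: [-0.0, -1.4, -2.0]
gripper_width: 0.254
```

```bash
python3 -c "
from h import *
go([*loc(BX,-.09,0),.12],192.9)
"
```

```text
tcp [ 0.4736 -0.305   0.1161] F [-0.  -1.4 -2. ] t 12.25 | shift [-0.0009  0.0076 -0.0039] rv [-0.003 -0.004 -0.385] q [ 1.37  0.82 -1.22  1.85  0.87  1.13  1.24]
```

Call:
{"op": "step_arm", "data": {
  "steps": [
    [0,0.004,0,0,0,-0.11,1],
    [0,0.004,0,0,0,-0.22,1],
    [0,0.004,0,0,0,-0.33,1],
    [0,0.004,0,0,0,-0.385,1],
    [0,0.004,0,0,0,-0.385,1]
  ]
}}

```text
t: 12.67
tcp_pos: [0.4762, -0.2915, 0.1168]
tool_rot: [-0.001, -0.117, 0.993, 0.001]
force: [-0.1, 1.0, -1.1]
gripper_width: 0.252
```

```bash
python3 -c "
from h import *
o=get_obs();np.save('o.npy',np.r_[o['tcp_pos'],o['tool_rot']])
go([*loc(BX,-.09,0),.12],192.9)
im=read_camera('scene');cv2.imwrite('pics/s11.png',cv2.resize(im[220:420,100:300,::-1],None,fx=3,fy=3))
im=read_camera('side');cv2.imwrite('pics/d11.png',cv2.resize(im[130:270,260:430,::-1],None,fx=4,fy=4))
im=read_camera('wrist');cv2.imwrite('pics/w11.png',im[:,:,::-1])
"
```

```text
tcp [ 0.4762 -0.2915  0.1168] F [-0.1  1.  -1.1] t 12.67 | shift [ 0.0019 -0.0059 -0.0032] rv [ 0.002 -0.001  0.009] q [ 1.39  0.88 -1.29  1.86  0.93  1.18  1.57]
```

View pics/s11.png

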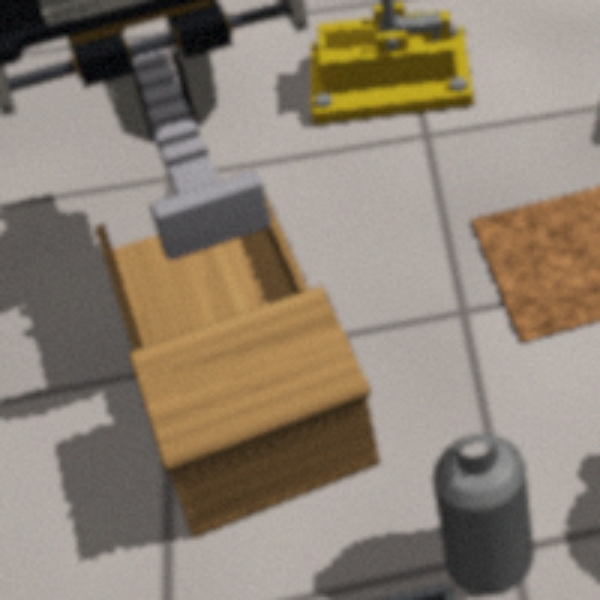

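View pics/d11.png

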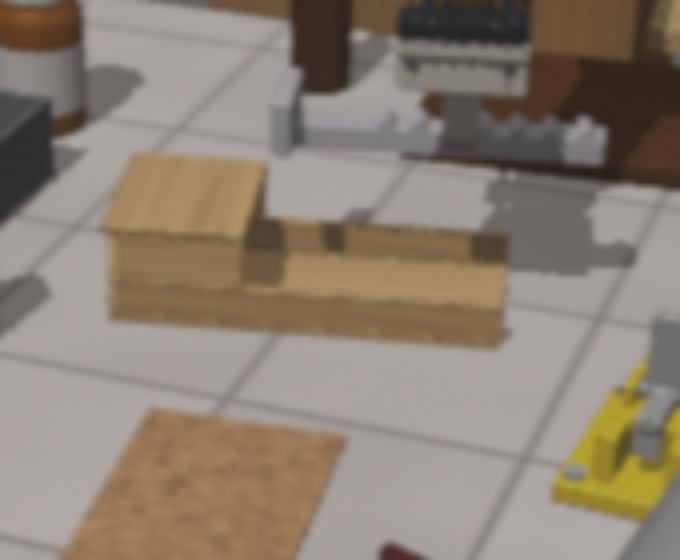

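View pics/w11.png

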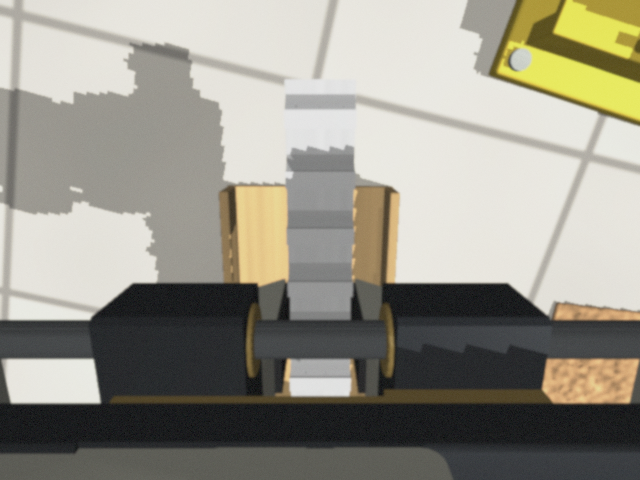

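```bash
python3 -c "
from h import *
v=np.load('o.npy');C=cal('wrist',dict(tcp_pos=v[:3],tool_rot=v[3:]))
l=onz(C,(221,188),.03);r=onz(C,(398,188),.03);print(l,r,np.linalg.norm(l-r),(l+r)/2,'model',loc(BX,-.12,0))
"
```

```text
[ 0.45289742 -0.35674951  0.03      ] [ 0.42879136 -0.25522978  0.03      ] 0.1043424993166178 [ 0.44084439 -0.30598965  0.03      ] model [ 0.44644348 -0.30435464]
```

Call:
{"op": "step_arm", "data": {
  "steps": [
    [0.001,-0.006,0.02,0,0,0.008,1],
    [0.001,-0.006,0.05,0,0,0.008,1],
    [0.001,-0.006,0.075,0,0,0.008,1],
    [0.001,-0.006,0.09,0,0,0.008,1],
    [0.001,-0.006,0.097,0,0,0.008,1]
  ]
}}

```text
t: 13.23
tcp_pos: [0.4762, -0.2974, 0.019]
tool_rot: [-0.001, -0.112, 0.994, 0.001]
force: [-0.9, -0.2, -2.4]
gripper_width: 0.256
```

```bash
python3 -c "
from h import *
go([*loc(BX,-.09,0),.018],192.9)
go([*loc(BX,-.0105,0),.018],192.9)
im=read_camera('scene');cv2.imwrite('pics/s12.png',cv2.resize(im[220:420,100:300,::-1],None,fx=3,fy=3))
im=read_camera('side');cv2.imwrite('pics/d12.png',cv2.resize(im[130:270,260:430,::-1],None,fx=4,fy=4))
"
```

```text
tcp [ 0.4762 -0.2974  0.019 ] F [-0.9 -0.2 -2.4] t 13.23 | shift [ 0.0005 -0.0002  0.001 ] rv [ 0.002 -0.003 -0.   ] q [ 1.32  0.99 -1.15  1.89  1.07  1.05  1.49]
tcp [ 0.4762 -0.2974  0.019 ] F [-0.9 -0.2 -2.4] t 13.23 | shift [-0.079  -0.0001  0.0008] rv [ 0.002 -0.003 -0.   ] q [ 1.32  0.99 -1.15  1.89  1.07  1.05  1.49]
```

View pics/s12.png

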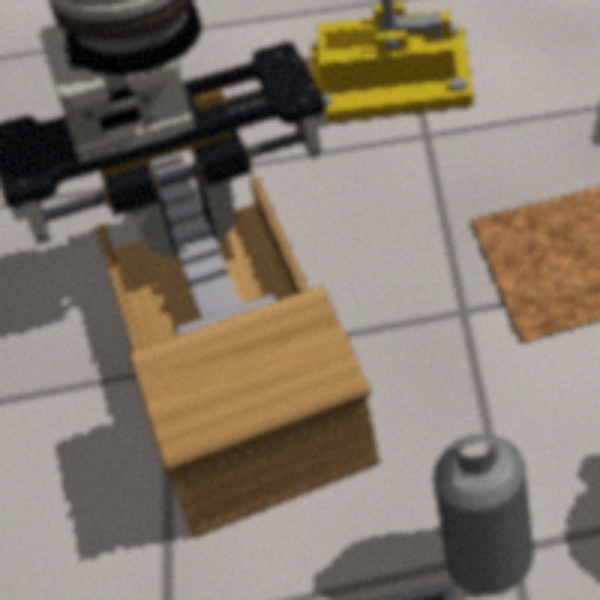

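View pics/d12.png

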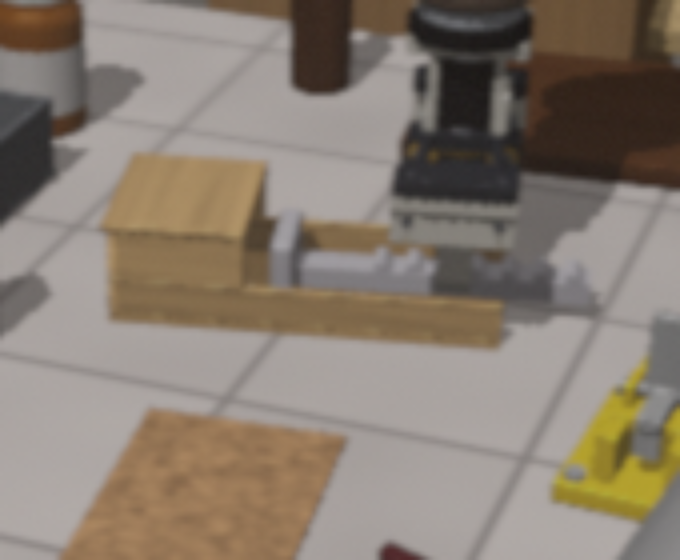

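The handle is just before the lid, low and centred between the walls. Slide it in.

Call:
{"op": "step_arm", "data": {
  "steps": [
    [-0.015,0,0,0,0,0,1],
    [-0.033,0,0,0,0,0,1],
    [-0.051,0,0,0,0,0,1],
    [-0.068,0,0,0,0,0,1],
    [-0.079,0,0,0,0,0,1]
  ]
}}

```text
t: 13.75
tcp_pos: [0.5576, -0.2795, 0.0235]
tool_rot: [0.002, -0.113, 0.994, -0.0]
force: [0.1, -0.3, -0.5]
gripper_width: 0.254
```

```bash
python3 -c "
from h import *
go([*loc(BX,-.0105,0),.012],192.9)
im=read_camera('side');cv2.imwrite('pics/d13.png',cv2.resize(im[130:270,260:430,::-1],None,fx=4,fy=4))
"
```

```text
tcp [ 0.5576 -0.2795  0.0235] F [ 0.1 -0.3 -0.5] t 13.75 | shift [0.0045 0.0007 0.0115] rv [-0.001  0.004  0.001] q [ 1.17  1.04 -1.14  1.73  1.06  1.11  1.47]
```

View pics/d13.png

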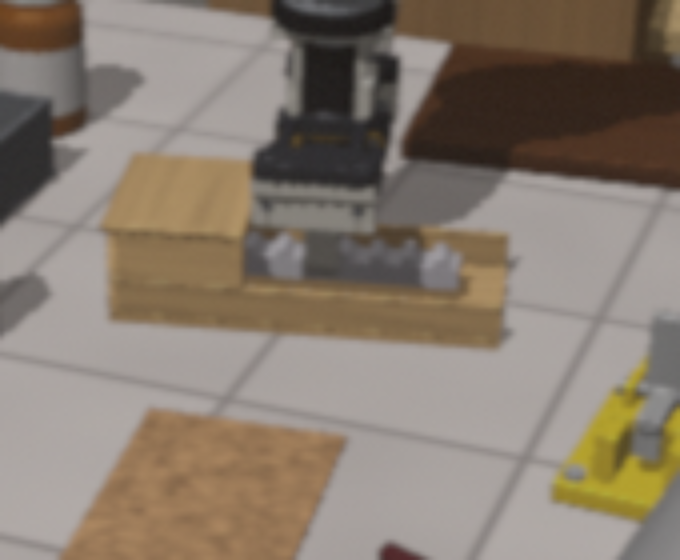

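Call:
{"op": "step_arm", "data": {
  "steps": [
    [0.001,0,0,0,0,0,1],
    [0.001,0,0.002,0,0,0,1],
    [0.001,0,0.003,0,0,0,1]
  ]
}}

```text
t: 14.05
tcp_pos: [0.5524, -0.2811, 0.0181]
tool_rot: [-0.001, -0.112, 0.994, -0.0]
force: [-1.1, 0.6, -2.5]
gripper_width: 0.254
```

Call:
{"op": "step_arm", "data": {
  "steps": [
    [0,0,0.002,0,0,0,1],
    [0,0,0.003,0,0,0,1],
    [0,0,0.004,0,0,0,1],
    [0,0,0.004,0,0,0,1]
  ]
}}

```text
t: 14.38
tcp_pos: [0.5531, -0.2806, 0.0139]
tool_rot: [-0.0, -0.113, 0.994, 0.0]
force: [-0.4, 0.2, -1.4]
gripper_width: 0.257
```

Call:
{"op": "step_arm", "data": {
  "steps": [
    [0,0,0.001,0,0,0,1],
    [0,0,0.002,0,0,0,1],
    [0,0,0.002,0,0,0,1]
  ]
}}

```text
t: 14.63
tcp_pos: [0.5535, -0.2803, 0.0121]
tool_rot: [-0.0, -0.113, 0.994, 0.0]
force: [-0.4, 0.3, -1.0]
gripper_width: 0.256
```

Call:
{"op": "step_arm", "data": {
  "steps": [
    [0,0,0.001,0,0,0,1],
    [0,0,0.001,0,0,0,1]
  ]
}}

```text
t: 14.8
tcp_pos: [0.5537, -0.2803, 0.0112]
tool_rot: [0.0, -0.113, 0.994, 0.0]
force: [0.2, 0.3, -0.6]
gripper_width: 0.255
```

Call:
{"op": "step_arm", "data": {
  "steps": [
    [0,0,0.001,0,0,0,1],
    [0,0,0.001,0,0,0,1]
  ]
}}

```text
t: 14.97
tcp_pos: [0.5538, -0.2804, 0.011]
tool_rot: [0.0, -0.113, 0.994, -0.0]
force: [-1.7, 1.1, 3.9]
gripper_width: 0.252
```

Contact with the floor at 4 N. Open part-way, since the walls limit how wide the fingers can go.

Call:
{"op": "step_arm", "data": {
  "steps": [
    [0,0,0,0,0,0,0.6],
    [0,0,0,0,0,0,0.6],
    [0,0,0,0,0,0,0.6],
    [0,0,0,0,0,0,0.6]
  ]
}}

```text
t: 15.3
tcp_pos: [0.5537, -0.2804, 0.0102]
tool_rot: [0.0, -0.113, 0.994, 0.0]
force: [1.0, 0.6, -0.2]
gripper_width: 0.399
```

Call:
{"op": "step_arm", "data": {
  "steps": [
    [0,0,-0.02,0,0,0,0.6],
    [0,0,-0.05,0,0,0,0.6],
    [0,0,-0.09,0,0,0,0.6],
    [0.03,0,-0.12,0,0,0,0.6],
    [0.06,0,-0.15,0,0,0,0.6]
  ]
}}

```text
t: 15.72
tcp_pos: [0.4973, -0.292, 0.1612]
tool_rot: [0.001, -0.114, 0.993, 0.0]
force: [-0.2, -0.4, 1.4]
gripper_width: 0.401
```

```bash
python3 -c "
from h import *
o=get_obs();np.save('o.npy',np.r_[o['tcp_pos'],o['tool_rot']]);print(o['t'],o['tcp_pos'],o['force'])
im=read_camera('wrist');cv2.imwrite('pics/w14.png',im[:,:,::-1])
im=read_camera('scene');cv2.imwrite('pics/s14.png',im[:,:,::-1])
im=read_camera('side');cv2.imwrite('pics/d14.png',im[:,:,::-1]);cv2.imwrite('pics/d14c.png',cv2.resize(im[130:270,260:430,::-1],None,fx=4,fy=4))
"
```

```text
15.7167 [ 0.49733549 -0.29204725  0.16117209] [-0.2266878  -0.42015207  1.41253555]
```

View pics/w14.png

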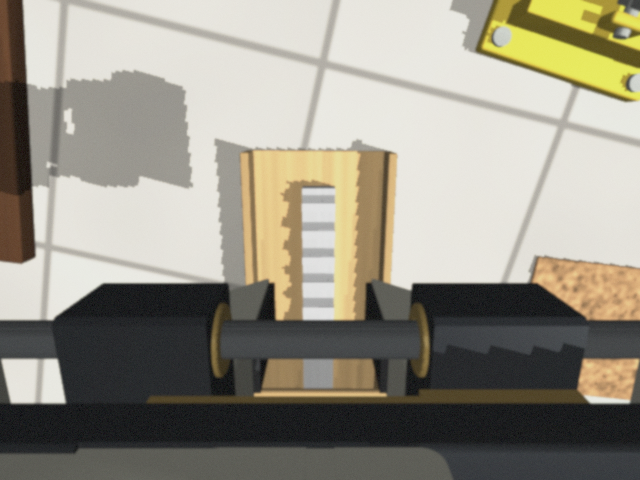

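View pics/d14c.png

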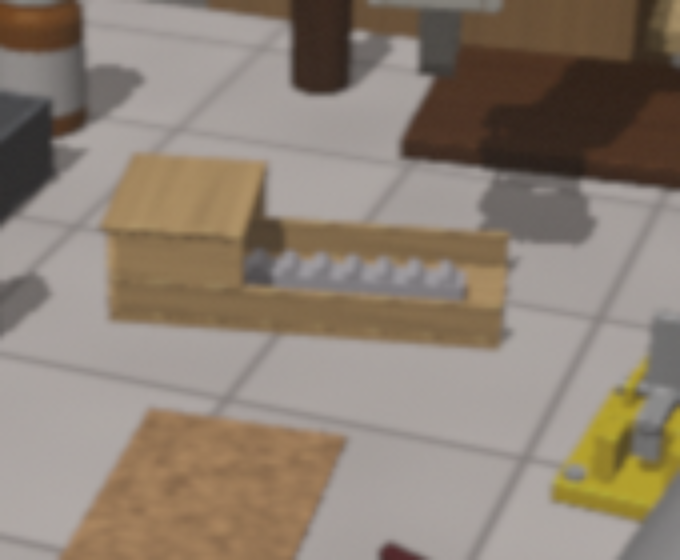

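View pics/s14.png

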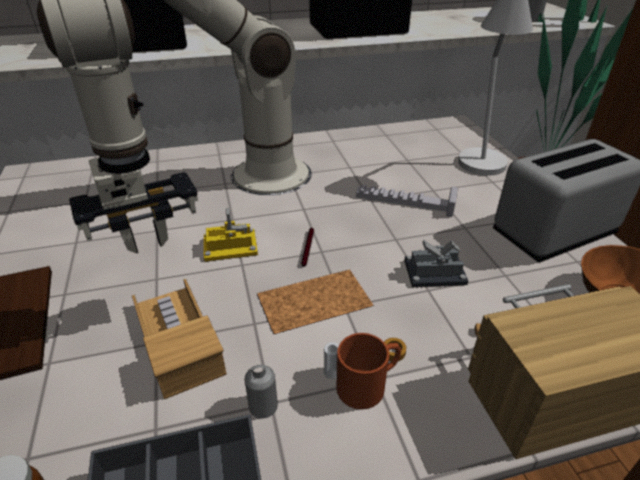

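The bar lies flat in the box, with its tail about 20 mm inside the open end and the handle under the lid. The barrel looks turned compared with the first picture, though, so I'll measure it.

```bash
cat > bar.py <<'E'
from h import *
def barrel(im,C,box,ref=None):
    h=cv2.cvtColor(im,cv2.COLOR_BGR2HSV); m=(((h[...,0]>165)|(h[...,0]<8))&(h[...,1]>90)&(h[...,2]<130)).astype(np.uint8)*255
    k=np.zeros_like(m);k[box[1]:box[3],box[0]:box[2]]=255;m&=k
    n,l,s,_=cv2.connectedComponentsWithStats(m);i=1+np.argmax(s[1:,4]);ys,xs=np.where(l==i)
    P=np.array([onz(C,(x,y),.007)[:2] for x,y in zip(xs,ys)])
    c=P.mean(0);d=np.linalg.svd(P-c)[2][0];t=(P-c)@d
    e=c+d*t.min(),c+d*t.max();return len(xs),np.round((e[0]+e[1])/2,4),np.round(e,4).tolist(),round(np.degrees(np.arctan2(d[1],d[0]))%180,1),round(float(np.ptp(t)),3)
E
python3 - <<'E'
from bar import *
C=cal("scene")
for f in("scene0","s14"): print(f,barrel(cv2.imread(f"pics/{f}.png"),C,(295,220,325,275)))
v=np.load('o.npy')
a=cv2.imread("pics/scene0.png").astype(int);b=cv2.imread("pics/s14.png").astype(int)
d=(np.abs(a-b).max(2)>40).astype(np.uint8);n,l,s,c=cv2.connectedComponentsWithStats(d)
print([s[i].tolist() for i in range(1,n) if s[i,4]>12])
a=cv2.imread("pics/side0.png").astype(int);b=cv2.imread("pics/d14.png").astype(int)
d=(np.abs(a-b).max(2)>40).astype(np.uint8);n,l,s,c=cv2.connectedComponentsWithStats(d)
print([s[i].tolist() for i in range(1,n) if s[i,4]>12])
E
```

```text
scene0 (159, array([0.3665, 0.0259]), [[0.2978, 0.0381], [0.4351, 0.0136]], np.float64(169.9), 0.139)
s14 (162, array([0.3648, 0.02  ]), [[0.2998, 0.0455], [0.4299, -0.0055]], np.float64(158.6), 0.14)
[[41, 0, 23, 30, 427], [58, 0, 73, 52, 2746], [206, 0, 39, 29, 635], [242, 0, 16, 11, 120], [256, 8, 15, 12, 56], [243, 13, 23, 18, 182], [196, 23, 39, 32, 469], [250, 29, 12, 7, 24], [272, 28, 10, 4, 14], [43, 30, 90, 38, 1161], [245, 35, 15, 41, 149], [290, 42, 5, 8, 26], [102, 65, 10, 3, 27], [82, 66, 16, 3, 44], [0, 92, 10, 33, 191], [128, 95, 15, 20, 147], [109, 128, 36, 18, 117], [89, 141, 61, 46, 1606], [0, 173, 198, 81, 4917], [0, 181, 95, 16, 578], [134, 193, 12, 4, 23], [303, 227, 7, 10, 33], [311, 228, 3, 9, 23], [433, 236, 13, 20, 102], [298, 239, 18, 29, 333], [422, 241, 9, 10, 44], [444, 248, 14, 7, 46], [360, 250, 36, 37, 590], [457, 257, 5, 4, 16], [466, 256, 8, 9, 33], [401, 259, 13, 10, 84], [463, 266, 9, 5, 34], [153, 296, 27, 35, 580], [45, 300, 66, 43, 1507]]
[[359, 0, 38, 32, 292], [366, 0, 21, 5, 59], [518, 0, 35, 29, 704], [546, 0, 9, 5, 41], [604, 0, 36, 84, 1810], [357, 11, 35, 51, 1097], [360, 27, 8, 13, 80], [505, 27, 48, 66, 1232], [601, 45, 8, 22, 124], [358, 60, 34, 11, 178], [357, 70, 33, 12, 250], [627, 77, 13, 4, 35], [603, 81, 18, 16, 121], [352, 82, 37, 42, 1005], [598, 87, 6, 11, 27], [582, 101, 23, 93, 718], [352, 124, 34, 9, 204], [573, 133, 7, 31, 77], [365, 140, 8, 9, 55], [559, 168, 17, 45, 422], [601, 169, 10, 10, 72], [380, 173, 29, 18, 391], [601, 180, 9, 6, 23], [327, 193, 8, 9, 40], [335, 193, 22, 9, 104], [354, 195, 23, 10, 96], [578, 206, 15, 6, 39], [349, 266, 42, 23, 314], [281, 281, 22, 7, 70], [282, 287, 36, 29, 440], [398, 292, 7, 4, 15], [248, 297, 20, 23, 232], [269, 297, 5, 8, 16], [241, 313, 8, 11, 43], [245, 315, 12, 14, 72], [224, 328, 22, 24, 245]]
```

The barrel's centre moved 6 mm and it turned 11°; my pull stroke brushed it. Nothing else has moved. There's plenty of time, so I'll put it back, checking clearance to the yellow clamp first.

```bash
python3 - <<'E'
from h import *
C=cal("scene");D=cal("side")
for n,u,z in [("base BL",(205,259),0),("base BR",(258,255),0),("base TR",(255,225),.014),("base TL",(205,230),.014)]: print(n,onz(C,u,z)[:2])
print("tab",tri(C,(229,211),D,(429,210)))
go([.4114,.0018,.13],158.6)
E
python3 - <<'E'
import cv2
a=cv2.imread("pics/s14.png")[195:280,190:330];cv2.imwrite("pics/y.png",cv2.resize(a,None,fx=5,fy=5))
a=cv2.imread("pics/d14.png")[195:305,340:470];cv2.imwrite("pics/y2.png",cv2.resize(a,None,fx=5,fy=5))
E
```

```text
base BL [ 0.34495048 -0.21181726]
base BR [ 0.36117766 -0.09467276]
base TR [ 0.26234334 -0.08541557]
base TL [ 0.25249037 -0.20327482]
tab (array([ 0.31157553, -0.14342969,  0.0962389 ]), np.float64(0.00025074222399454457))
tcp [ 0.4955 -0.2959  0.1611] F [0.6 0.4 0. ] t 15.87 | shift [0.0163 0.309  0.03  ] rv [-0.003  0.002  0.596] q [ 1.38  0.84 -1.33  1.79  0.88  1.25  1.6 ]
```

View pics/y.png

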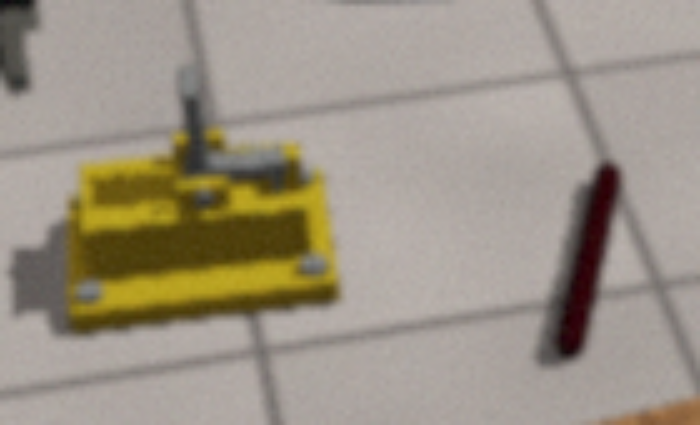

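View pics/y2.png

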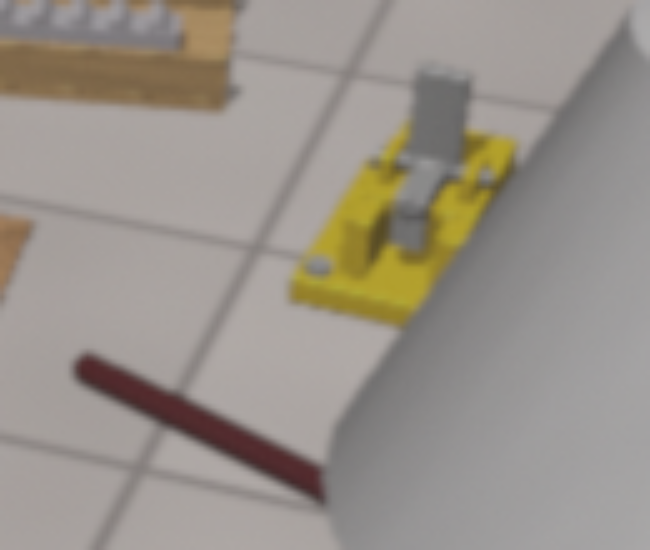

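Call:
{"op": "step_arm", "data": {
  "steps": [
    [0.003,0.04,0,0,0,0.12,0.6],
    [0.006,0.08,0,0,0,0.24,0.6],
    [0.009,0.12,0,0,0,0.36,0.6],
    [0.012,0.16,0,0,0,0.48,0.6],
    [0.014,0.2,0,0,0,0.59,0.6]
  ]
}}

```text
t: 16.28
tcp_pos: [0.4368, -0.0995, 0.1582]
tool_rot: [-0.0, 0.184, 0.983, 0.001]
force: [1.1, 1.1, 0.7]
gripper_width: 0.4
```

```bash
python3 -c "
from h import *
go([.4114,.0018,.13],158.6)"
```

```text
tcp [ 0.4368 -0.0995  0.1582] F [1.1 1.1 0.7] t 16.28 | shift [0.0602 0.0853 0.0284] rv [ 0.001 -0.001  0.004] q [ 1.25  0.58 -1.35  2.09  0.67  1.03  0.75]
```

Call:
{"op": "step_arm", "data": {
  "steps": [
    [0.02,0.028,0,0,0,0,0.6],
    [0.04,0.056,0,0,0,0,0.6],
    [0.06,0.083,0,0,0,0,0.6],
    [0.06,0.083,0,0,0,0,0.6]
  ]
}}

```text
t: 16.62
tcp_pos: [0.4092, 0.0037, 0.1591]
tool_rot: [-0.0, 0.176, 0.984, 0.001]
force: [-0.3, 0.0, -0.1]
gripper_width: 0.401
```

Run:
```python
from bar import *
o=get_obs();np.save('o.npy',np.r_[o['tcp_pos'],o['tool_rot']])
go([.4114,.0018,.13],158.6,o)
im=read_camera('wrist')[:,:,::-1].copy();cv2.imwrite('pics/w15.png',im)
```

```text
tcp [0.4092 0.0037 0.1591] F [-0.3  0.  -0.1] t 16.62 | shift [-0.0028 -0.001   0.0291] rv [ 0.002 -0.001  0.02 ] q [ 1.11  0.5  -1.41  2.17  0.6   0.98  0.57]
```

View pics/w15.png

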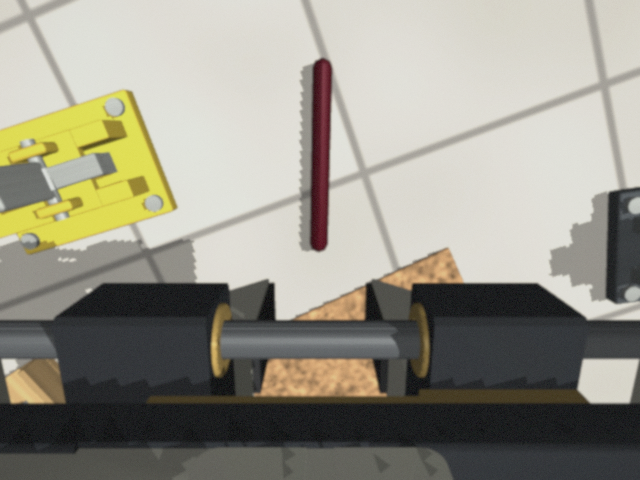

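Run:
```python
from bar import *
v=np.load('o.npy');C=cal('wrist',dict(tcp_pos=v[:3],tool_rot=v[3:]))
print(barrel(cv2.imread('pics/w15.png'),C,(290,50,350,260)))
print('tcp proj px',proj(C,[v[0],v[1],0.007]))
```

```text
(3000, array([0.3626, 0.0202]), [[0.299, 0.0453], [0.4263, -0.0049]], np.float64(158.5), 0.137)
tcp proj px [321.03220326 225.12596009]
```

Call:
{"op": "step_arm", "data": {
  "steps": [
    [0,-0.001,0.035,0,0,0.02,0.6],
    [0,-0.001,0.07,0,0,0.02,0.6],
    [0,-0.001,0.1,0,0,0.02,0.6],
    [0,-0.001,0.1,0,0,0.02,0.6]
  ]
}}

```text
t: 17.0
tcp_pos: [0.4073, -0.0045, 0.0548]
tool_rot: [-0.004, 0.191, 0.982, -0.0]
force: [-0.6, 0.5, 0.0]
gripper_width: 0.399
```

```bash
python3 -c "
from h import *
go([.4095,.0025,.006],158.5)
im=read_camera('side');cv2.imwrite('pics/d16.png',cv2.resize(im[150:310,320:500,::-1],None,fx=4,fy=4)[:600])"
```

```text
tcp [ 0.4073 -0.0045  0.0548] F [-0.6  0.5  0. ] t 17.0 | shift [0.0002 0.0075 0.0487] rv [-0.002 -0.008 -0.009] q [ 0.88  0.63 -1.12  2.24  0.83  0.8   0.38]
```

View pics/d16.png

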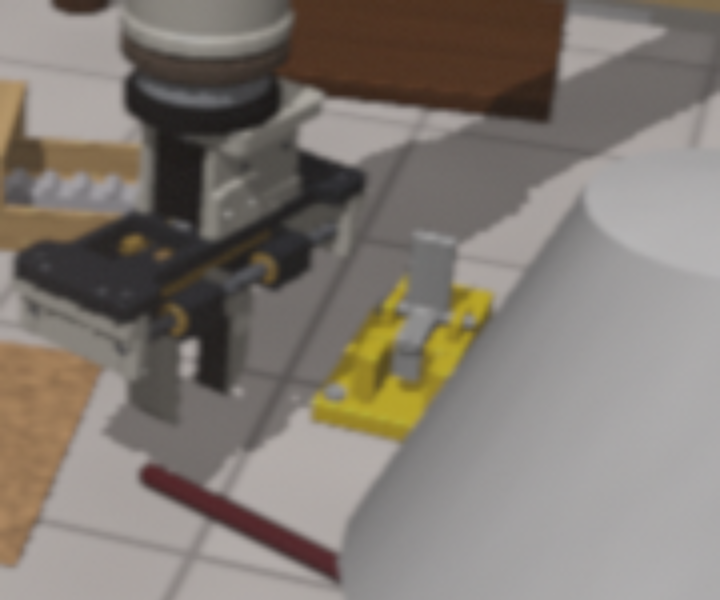

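Call:
{"op": "step_arm", "data": {
  "steps": [
    [0,0,0,0,0,0,0.6],
    [0,0,0,0,0,0,0.6]
  ]
}}

```text
t: 17.22
tcp_pos: [0.4122, -0.0034, 0.0605]
tool_rot: [0.001, 0.191, 0.982, 0.001]
force: [-0.4, 0.6, 0.8]
gripper_width: 0.397
```

Run:
```python
from bar import *
o=get_obs();v=np.r_[o['tcp_pos'],o['tool_rot']]
go([.4095,.0025,.006],158.5,o)
im=read_camera('wrist')[:,:,::-1].copy();cv2.imwrite('pics/w16.png',im)
C=cal('wrist',o);print(barrel(im,C,(270,0,370,300)),proj(C,[v[0],v[1],0.007]))
```

```text
tcp [ 0.4122 -0.0034  0.0605] F [-0.4  0.6  0.8] t 17.22 | shift [0.0048 0.0044 0.0545] rv [ 0.001  0.002 -0.008] q [ 0.89  0.62 -1.13  2.23  0.82  0.8   0.38]
(6884, array([0.3629, 0.0201]), [[0.2988, 0.0454], [0.427, -0.0052]], np.float64(158.5), 0.138) [321.89442126 265.82923603]
```

View pics/w16.png

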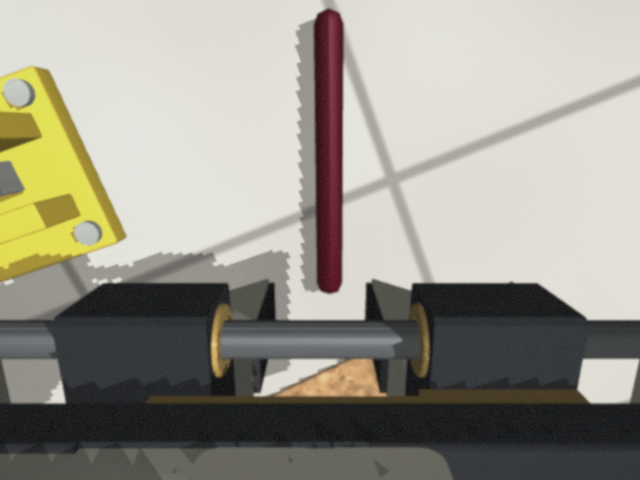

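Call:
{"op": "step_arm", "data": {
  "steps": [
    [0.0045,0.004,0.015,0,0,-0.008,0.6],
    [0.0045,0.004,0.03,0,0,-0.008,0.6],
    [0.0045,0.004,0.045,0,0,-0.008,0.6],
    [0.0045,0.004,0.052,0,0,-0.008,0.6],
    [0.0045,0.004,0.053,0,0,-0.008,0.6]
  ]
}}

```text
t: 17.68
tcp_pos: [0.4084, 0.0013, 0.0063]
tool_rot: [0.0, 0.187, 0.982, -0.0]
force: [-0.4, -0.6, -0.1]
gripper_width: 0.403
```

Run:
```python
from bar import *
o=get_obs()
go([.4094,.0018,.006],158.5,o)
im=read_camera('wrist')[:,:,::-1].copy();cv2.imwrite('pics/w17.png',im)
```

```text
tcp [0.4084 0.0013 0.0063] F [-0.4 -0.6 -0.1] t 17.68 | shift [-0.0007  0.0008  0.0003] rv [ 0.     0.    -0.001] q [ 0.76  0.7  -0.99  2.26  0.97  0.71  0.26]
```

View pics/w17.png

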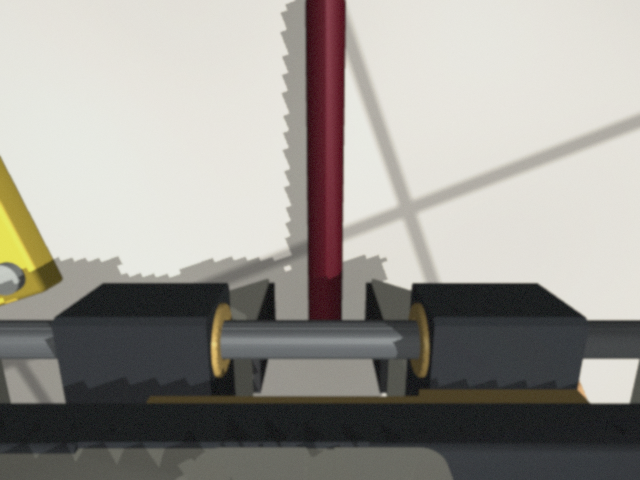

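Call:
{"op": "step_arm", "data": {
  "steps": [
    [0,0.001,0.002,0,0,0,1],
    [0,0.001,0.002,0,0,0,1],
    [0,0.001,0.002,0,0,0,1],
    [0,0.001,0.002,0,0,0,1],
    [0,0.001,0.002,0,0,0,1]
  ],
  "squeeze": 12
}}

```text
t: 18.15
tcp_pos: [0.4089, 0.0024, 0.0046]
tool_rot: [0.0, 0.187, 0.982, -0.0]
force: [0.5, 0.7, 4.3]
gripper_width: 0.153
```

Run:
```python
from h import *
o=get_obs();p=o['tcp_pos'][:2]
c1=np.array([.3648,.0200]);c0=np.array([.3665,.0259]);a=np.radians(11.3)
R=np.array([[np.cos(a),-np.sin(a)],[np.sin(a),np.cos(a)]])
t=c0+R@(p-c1);print(p,t);go([*t,o['tcp_pos'][2]],169.8,o)
```

```text
[0.40892625 0.00238638] [0.41322216 0.01727419]
tcp [0.4089 0.0024 0.0046] F [0.5 0.7 4.3] t 18.15 | shift [0.0015 0.0154 0.    ] rv [ 0.     0.001 -0.198] q [ 0.76  0.7  -0.99  2.26  0.98  0.71  0.25]
```

Call:
{"op": "step_arm", "data": {
  "steps": [
    [0,0.004,-0.001,0,0,-0.05,1],
    [0.001,0.008,-0.001,0,0,-0.1,1],
    [0.0015,0.012,-0.001,0,0,-0.15,1],
    [0.0015,0.0155,-0.001,0,0,-0.198,1],
    [0.0015,0.0155,-0.001,0,0,-0.198,1]
  ]
}}

```text
t: 18.57
tcp_pos: [0.4131, 0.0181, 0.0053]
tool_rot: [0.0, 0.088, 0.996, 0.0]
force: [-0.3, 0.6, -1.2]
gripper_width: 0.152
```

Run:
```python
from bar import *
go([.4132,.0173,.0046],169.8)
im=read_camera('scene')[:,:,::-1].copy();cv2.imwrite('pics/s18.png',im);cv2.imwrite('pics/s18c.png',cv2.resize(im[190:290,250:370],None,fx=5,fy=5))
print(barrel(im,cal('scene'),(295,220,325,275)))
```

```text
tcp [0.4131 0.0181 0.0053] F [-0.3  0.6 -1.2] t 18.57 | shift [-0.0002 -0.0008  0.0007] rv [0.001 0.    0.003] q [ 0.75  0.73 -1.02  2.25  1.01  0.74  0.4 ]
(115, array([0.3884, 0.0222]), [[0.3449, 0.0297], [0.4319, 0.0148]], np.float64(170.2), 0.088)
```

View pics/s18c.png

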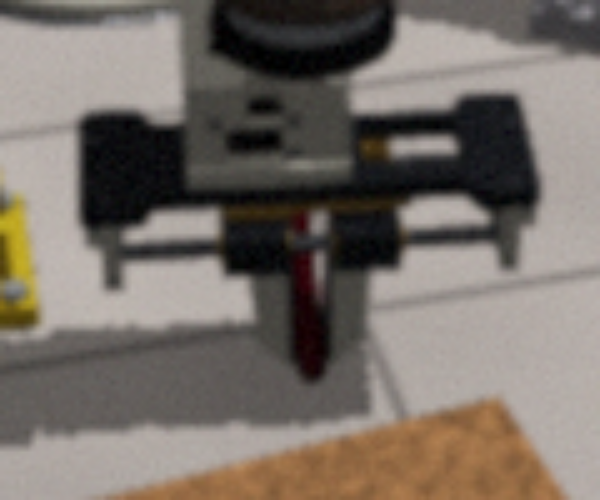

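Angle 170.2° against 169.9° originally, with the end within 3 mm. Release gently and rise.

Call:
{"op": "step_arm", "data": {
  "steps": [
    [0,0,0.001,0,0,0,1],
    [0,0,0.001,0,0,0,0.8],
    [0,0,0.001,0,0,0,0.7],
    [0,0,0.001,0,0,0,0.6],
    [0,0,0.001,0,0,0,0.6]
  ]
}}

```text
t: 19.03
tcp_pos: [0.4127, 0.0172, 0.0042]
tool_rot: [-0.0, 0.089, 0.996, -0.0]
force: [0.7, -0.1, 0.2]
gripper_width: 0.36
```

Call:
{"op": "step_arm", "data": {
  "steps": [
    [0,0,-0.015,0,0,0,0.6],
    [0,0,-0.045,0,0,0,0.6],
    [0,0,-0.08,0,0,0,0.6],
    [0,0,-0.12,0,0,0,0.6],
    [-0.02,0,-0.16,0,0,0,0.6]
  ]
}}

```text
t: 19.45
tcp_pos: [0.4272, 0.0148, 0.1623]
tool_rot: [-0.002, 0.087, 0.996, -0.001]
force: [1.4, -0.2, -1.3]
gripper_width: 0.401
```

Call:
{"op": "step_arm", "data": {
  "steps": [
    [-0.04,0,-0.04,0,0,0,0.6],
    [-0.06,0,-0.08,0,0,0,0.6],
    [-0.06,0.03,-0.12,0,0,0,0.6],
    [-0.06,0.06,-0.12,0,0,0,0.6],
    [-0.06,0.06,-0.12,0,0,0,0.6]
  ]
}}

```text
t: 19.87
tcp_pos: [0.5034, 0.0702, 0.2865]
tool_rot: [0.004, 0.086, 0.996, 0.003]
force: [0.0, 1.8, 0.5]
gripper_width: 0.399
```

Run:
```python
from bar import *
o=get_obs();print(o['t'],o['tcp_pos'],o['joint_positions'].round(2),o['force'].round(1))
im=read_camera('scene')[:,:,::-1].copy();cv2.imwrite('pics/s19.png',im)
d=read_camera('side')[:,:,::-1].copy();cv2.imwrite('pics/d19.png',d)
w=read_camera('wrist')[:,:,::-1].copy();cv2.imwrite('pics/w19.png',w)
print(barrel(im,cal('scene'),(295,220,325,275)))
```

```text
19.8667 [0.50344593 0.07021093 0.28654318] [ 0.9   0.51 -1.43  1.82  0.52  1.27  0.73] [0.  1.8 0.5]
(158, array([0.3646, 0.0255]), [[0.2976, 0.0379], [0.4316, 0.0131]], np.float64(169.5), 0.136)
```

View pics/s19.png

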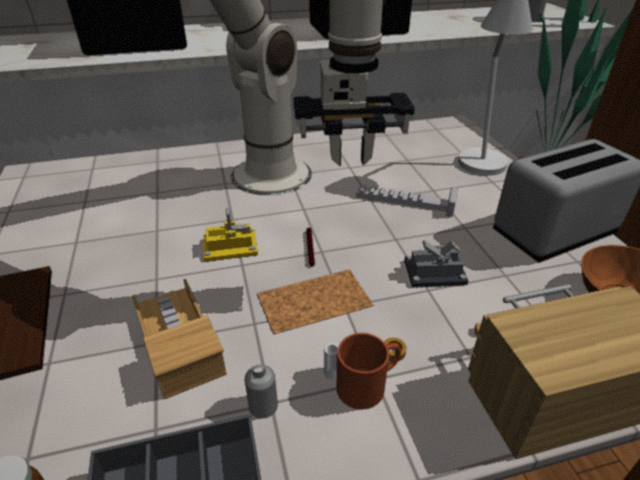

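View pics/d19.png

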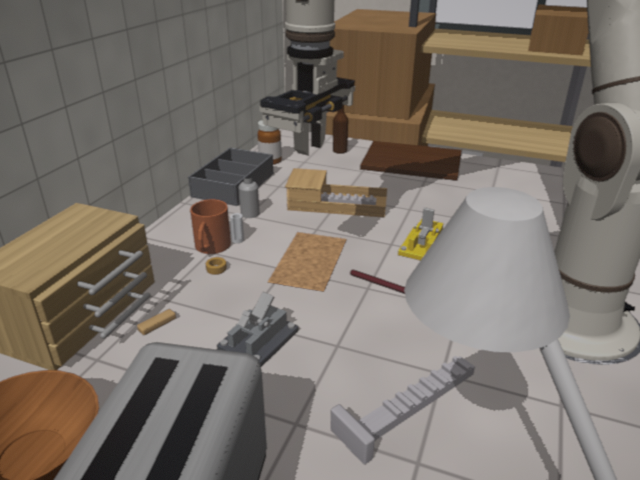

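The barrel is back within 2 mm and 0.4° of its first place. The bar is in the box and the pawl is up. I let the arm settle and hand the job in.

Call:
{"op": "step_arm", "data": {
  "steps": [
    [0,0,0,0,0,0,0.6],
    [0,0,0,0,0,0,0.6],
    [0,0,0,0,0,0,0.6]
  ]
}}

```text
t: 20.27
tcp_pos: [0.5002, 0.0611, 0.2805]
tool_rot: [-0.001, 0.09, 0.996, -0.0]
force: [0.2, -0.1, -0.5]
gripper_width: 0.402
```

```bash
python3 -c "
from bench import *
print(get_obs()['t']);print(job_done())"
```

```text
20.2667
the job is handed in; nothing more can be done
None
```

The bar is in the bamboo box and the job is handed in after about 20 s, with the order of steps as asked. I pushed the tab over to about 0.9 rad and it stayed up. I drew the bar out by its T-handle, laid it flat on the mat and let go. Then I took it by its teeth and slid it handle-first into the box.

**Last checks:** the camera views show the bar flat on the box floor, the handle under the half-lid and the tail about 20 mm inside the open end. The pawl is still raised and the gripper is clear of everything.

**What went wrong:**
- **Barrel knocked:** during the pull I brushed the burgundy barrel, which moved about 6 mm and turned 11°. I picked it up and put it back; it now measures within about 2 mm and 0.4° of where it started. A comparison of pictures made before I put it back showed no other bystander moved; in the final views I checked the others only by eye.
- **Hard press on the mat:** setting the bar down briefly gave 60 N at the wrist, through the held bar. I eased off at once; the wrist limit is 120 N.

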